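Clamp a pulley on the balancing stand

ROBOT

A 6-joint arm with a two-finger parallel gripper is mounted at the origin on the work surface. World frame = base frame: x ahead of the robot, y to its left, z up, the work surface at z = 0. Lengths are in m, angles in rad, forces in N, time in s.
With the tool pointing down it reaches from about 0.2 to 0.875 m from the base axis. Payload 3.4 kg.
Tool frame: the origin (TCP) lies between the finger pads; the fingertips stand 19 mm ahead of it and the grasp point (between the pads) is the TCP (robot.tip_extent is the x of the fingertips in the tool frame, in m); x points along the fingers, y is the direction in which the jaws open and shut, and the axes are right-handed (so a half turn about x gives the same grasp; the last joint's range is limited). The gripper opens to 94 mm and grips with 3 to 60 N. Pads are 16 mm wide; open, the fingers measure 119 mm over their backs; the gripper's body (75 mm by 177 mm) begins 78 mm behind the grasp point.
Start: joints at [-1.452, 0.276, 1.505, -0, 1.361, -0.121], TCP at [0.137, -0.559, 0.224] pointing down, gripper open.
Joint ranges: [-2.89, 2.89], [-0.75, 2.08], [0.22, 2.7], [-1.18, 4.32], [0.11, 2.71], [-2.7, 2.7]. Speed limits (rad/s): [2.57, 2.57, 3.14, 3.14, 3.14, 3.14].

INTERFACE

Orientations are given as a unit quaternion [x, y, z, w].
In Python, from plant import robot, get_image, job_done gives the robot as it stands.
- The arm moves only by the shell command python3 -m jog 'ROWS' [FORCE]. ROWS is text: rows parted by semicolons, each of 7 numbers parted by spaces: the closure, from -1 (fully open) to 1 (shut), then the shift along the tool's x, y, z in mm, then the turn, a rotation vector about the tool's x, y, z in degrees. A call has 1 to 12 rows; each row shifts and turns the commanded pose from where the row before left it, along the tool's axes as they then stand; what a row does not reach is not made up. A row lasts 1/10 s, in which the tool goes at most 50 mm and 8.59 degrees, less where a joint would pass 70% of its speed; a pose out of reach is approached as far as the arm can. A call is refused whole if a number of a shift passes 50 or a number of a turn 8.59, either way. A call with a gripper value outside its range is refused whole. The fingers move at their own pace and stop on an object; FORCE is the grip in N (left out, the last holds). Time passes only in rows, so rows that do not move let the fingers close. It gives the time, the measured TCP pose, the force and the opening at its end, in the units of the state.
- robot.get_obs(): the state, without advancing time (a new reading comes with each control period).
- get_image(name): name is "scene" or "side" or "wrist"; returns a dict with "color" (420x560x3 uint8, red, green, blue), "camera_matrix" (3x3 intrinsics, pixels), "k1" (the pictures are not rectified: a ray, as slopes to the right and down, at radius r is drawn at 1 + k1 r^2 times it, then the intrinsics apply), "xyz" and "attitude" of the camera in the world; the wrist camera has in their place "hand_eye" (4x4, takes a point from camera to tool coordinates, whose origin is the TCP and whose axes are the tool frame's). Camera axes: x right, y up, looking along -z (the intrinsics and any distortion apply to the point x, -y, -z); pixel columns grow to the right and rows downward; lengths in m; the calibration is good to about 2 mm. A picture is of the moment at which its call begins: read the wrist's pose just before it. There is no depth.
- job_done(): hands the job in, once; it reports no verdict.
The state is a dict: "time": time; "joint_positions": joint angles; "joint_vel": joint speeds; "joint_efforts": joint torques, N m; "position": TCP position; "eef_rot": TCP orientation; "force": force on the tool from outside, world axes, zero at the start; "ft_torque": the same for the moment, N m; "grip_width": finger opening in m.
Only numpy, scipy, OpenCV 4.12 (cv2) and the standard library are available. Lean on these libraries where they do the work, as an engineer would, in place of code of your own. Each camera call takes 0.05 s, during which the arm holds its last target.

TASK

Clamp the belt pulley on the balancing stand: slide the short aluminium spacer down the arbor onto the pulley's hub, then the brass thrust washer onto the spacer, and last fit the red quick-lock cap. Lower the cap over the arbor's T-head, turning it by feel until it drops over the head, push it down against the spring, turn it clockwise to its stop and let it rise into its locking groove, then let go. Press lightly all the time, since a forced arbor bends (never more than 50 N), and leave the other parts and tools where they lie.

Things in the scene. Friction and masses are not known exactly. Their poses are not given: they have to be found in the camera images.
- stand: Fixed balancing stand: blue base 170 x 170 x 14 mm, round housing to 50 mm height, upright steel arbor 30 mm in diameter with a dark V-belt pulley (130 mm diameter, rim top at 100 mm) on it. Its brake is on and holds the arbor still up to about 0.6 N m, then slips. The arbor bends if pressed with over 50 N. Origin: centre of the base's underside, on the arbor axis; z up, x away from the black brake knob.
- arbor_shoulder (a point): Point on the arbor axis where its round 30 mm part ends, 146 mm above the bench (the last 4 mm taper to 22 mm diameter). Above it a neck of 8.4 mm diameter rises 10.5 mm to the T-head. Axes as the stand's.
- arbor_tip (a point): Point on the arbor axis at the top of the brass T-head, 162.5 mm above the bench. T-head: 30 mm long, 8.4 mm wide, 6 mm thick, top ends bevelled. Where its long side points is NOT measured: seen from above, anywhere within 0.8 rad either side of the stand's x axis (either end alike). This point's axes are the stand's, not the T-head's.
- pulley_face (a point): Centre of the pulley's hub face (on the arbor axis), 104 mm above the bench before the stack is pressed; moves down with the pulley. z up.
- pulley (a joint): How far the pulley is pressed down against the spring beneath it, in m: 0 = fully up (as at the start), at most 0.010. The spring carries the weight of the pulley and the stack; pushing on top of the stack starts to move it at about 2 to 4 N and takes about 0.9 N more for each mm. Reads 0.0045 when the cap is locked.
- spacer_mid (a point): The short spacer: plain aluminium tube, outside 50 mm, bore 33 mm, 30 mm tall, 0.11 kg, standing on the bench. Point at its centre, half-way up; z along its axis.
- washer_mid (a point): The thrust washer: brass ring, outside 54 mm, bore 33 mm, 8 mm thick, 0.09 kg, lying flat on the bench. Point at its centre, half-way through its thickness.
- cap_mid (a point): Quick-lock cap: red, twelve-sided, 56 mm across flats (one flat faces x), 27 mm tall, 0.16 kg, standing skirt down on the bench. Point on its axis half-way up, 13.5 mm above its underside; z up. Below: skirt with 33 mm bore, 15 mm deep. Then a plate 7 mm thick (15 to 22 mm up) with a slot. Two red stops rise from it to 27 mm.
- cap_slot (a point): Centre of the slot, on the cap's axis at the plate's top, 22 mm above the cap's underside. Slot right through: 33 mm along x, 12 mm along y. It drops over the T-head when x lies along it within about 0.1 rad (half a turn alike). Resting on the T-head, not dropped, the cap's underside is 147.5 mm above the bench; dropped onto the washer, 142 mm.
- cap_groove (a point): Middle of the locking groove, on the cap's axis at the groove's floor, 19 mm above the cap's underside: 12 mm wide, 3 mm deep, 1.31 rad (75 deg) anticlockwise of the slot. Dropped and then pushed down 7.5 to 9 mm (underside at 134.5 to 133), the cap turns clockwise from above by 1.31 rad to its stop; let up, it rises into the groove (underside at 137.5 mm): locked.
- long_spacer_mid (a point): Bystander: dark steel spacer, outside 50 mm, 55 mm tall (not for this pulley). Point at its centre.
- small_washer_mid (a point): Bystander: small steel washer, outside 40 mm, bore 18 mm, 6 mm thick (too small for the arbor). Point at its centre.
- bearing_mid (a point): Bystander: ball bearing, outside 62 mm, 16 mm tall, lying flat. Point at its centre.
- wrench_grip (a point): Bystander: steel wrench, 180 mm long, lying flat; point on its handle.
- carton: Bystander: cardboard carton 90 x 120 x 55 mm; origin at the centre of its underside.
- grease_tin: Bystander: round tin, 80 mm diameter, 70 mm tall; origin at the centre of its underside.
- mallet_grip (a point): Bystander: mallet with a wooden handle and black rubber head, 260 mm long, lying; point on its handle.
Mind the look-alikes: they are no part of the job. What is shaped like the part that bears cap_mid but blue is not meant.

How it is judged:
On the way, in this order (a step that is already met when the one before it is completed fails the run):
1. the short spacer is down on the pulley's hub (z of spacer_mid in the frame of pulley_face between 0.012 and 0.018 m and horizontal distance between spacer_mid and pulley_face below 0.005 m), for 0.2 s.
2. the brass washer is down on the spacer (all of step 1 and z of washer_mid in the frame of pulley_face between 0.031 and 0.037 m and horizontal distance between washer_mid and pulley_face below 0.005 m), for 0.2 s.
3. the cap has dropped over the T-head onto the washer (all of step 2 and z of cap_mid in the frame of pulley_face between 0.048 and 0.055 m and horizontal distance between cap_mid and pulley_face below 0.005 m), for 0.1 s.
At the end, for the whole second after the job is handed in: Spacer on the hub, washer on it, cap on that (heights within 3.5 mm, 5 mm of the arbor axis), the cap level within 0.1 rad and at rest, the pulley held down by 2.5 to 6.2 mm against its spring by the locked cap alone, nothing else moved (all of step 3 and value of joint pulley between 0.0025 and 0.0062 m and angle between cap_mid's own z axis and vertical below 0.1 rad and linear speed of cap below 0.02 m/s and velocity of joint pulley below 0.01 m/s); the robot touches nothing.
It fails at once if the arbor is forced: more than 50 N between the spacer, washer or cap and the stand (contact force between any of spacer, washer, cap and stand above 50 N).
It fails at once if the stand is struck by the gripper or arm with more than 50 N (contact force between any of the fingers, the arm and stand above 50 N).
It fails at once if another part or tool is moved by more than 20 mm (distance of any of long_spacer_mid, small_washer_mid, bearing_mid, wrench_grip, carton, grease_tin, mallet_grip from where it was at the start of the episode above 0.02 m).
It also fails if it takes over 72 s, if anything falls off the work surface, if the arm or the gripper's body presses on something with over 40 N, if the wrist force passes 120 N, or if a joint passes its speed limit or range.

## Working session

There is one attempt and no reset: what is moved stays moved. The work goes in short steps, Python scripts to look and compute and a shell command to move; the robot and the scene stay as the last step left them, time stands still between calls to the robot, and variables do not carry over. Pictures are saved under pics/ and viewed, and the job is handed in when it is done.

```bash
ls; mkdir -p pics; python3 - <<'E'
from plant import robot,get_image
import cv2
print(robot.get_obs())
for n in("scene","side","wrist"):
    d=get_image(n); cv2.imwrite(f"pics/{n}0.png",d["color"][:,:,::-1]); print(n,{k:v for k,v in d.items() if k!="color"})
print(robot.tip_extent)
E
```

```text
pics
{'time': 0.0, 'joint_positions': array([-1.45199038e+00,  2.76557874e-01,  1.50608898e+00, -1.24917274e-05,
        1.36068154e+00, -1.20972847e-01]), 'joint_vel': array([-1.40963629e-03,  1.69249625e-03,  4.34643986e-04,  1.99017681e-04,
       -6.51031657e-05,  9.50375711e-05]), 'joint_efforts': array([ 9.91260799e-05, -4.04577899e+01, -2.37226957e+01,  7.00321351e-02,
        3.45107436e-02, -1.48293452e-04]), 'position': array([ 0.13649942, -0.55803271,  0.22364347]), 'eef_rot': array([-0.70202705, -0.08518624,  0.70203436, -0.08395887]), 'force': array([0.14595062, 0.21679795, 0.36639431]), 'ft_torque': array([ 0.02779085, -0.00935781, -0.0268303 ]), 'grip_width': 0.09455791636270586}
scene {'camera_matrix': array([[386.8703156 ,   0.        , 282.88353597],
       [  0.        , 386.8703156 , 214.39919207],
       [  0.        ,   0.        ,   1.        ]]), 'k1': -0.015880138085522938, 'xyz': array([ 0.83229449, -0.39036646,  1.02127206]), 'attitude': array([0.26227388, 0.06840909, 0.25403407, 0.92843917])}
side {'camera_matrix': array([[413.7310052 ,   0.        , 284.53649509],
       [  0.        , 413.7310052 , 209.93449779],
       [  0.        ,   0.        ,   1.        ]]), 'k1': -0.03515189602727864, 'xyz': array([0.31521832, 0.96942863, 1.23468288]), 'attitude': array([-0.047278  ,  0.33769237,  0.93159162, -0.12595916])}
wrist {'camera_matrix': array([[293.94937889,   0.        , 280.43891354],
       [  0.        , 293.94937889, 211.10605118],
       [  0.        ,   0.        ,   1.        ]]), 'k1': -0.05098022450881934, 'hand_eye': array([[ 3.68473406e-04,  2.53701972e-01, -9.67282365e-01,
        -1.60219556e-01],
       [ 9.99999931e-01, -5.81192829e-05,  3.65693015e-04,
        -2.08688504e-03],
       [ 3.65592817e-05, -9.67282433e-01, -2.53701976e-01,
        -7.39498098e-02],
       [ 0.00000000e+00,  0.00000000e+00,  0.00000000e+00,
         1.00000000e+00]])}
0.019
```

View pics/scene0.png

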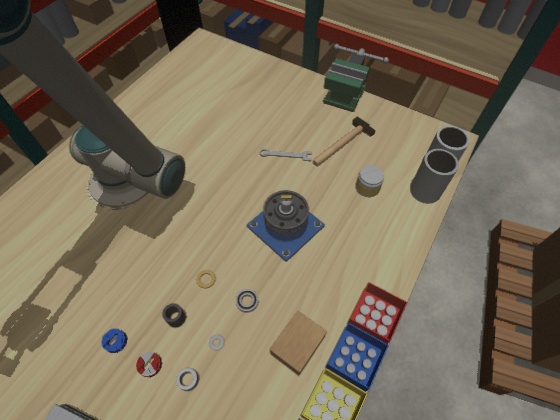

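View pics/side0.png

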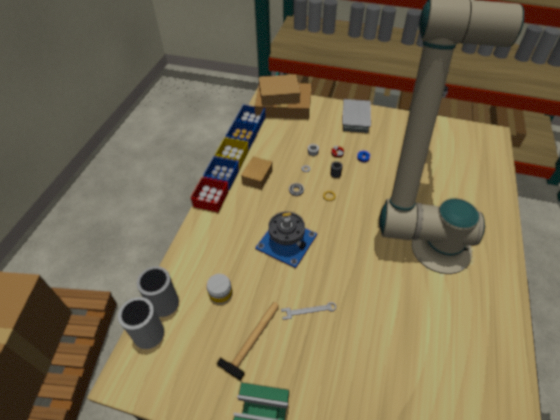

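View pics/wrist0.png

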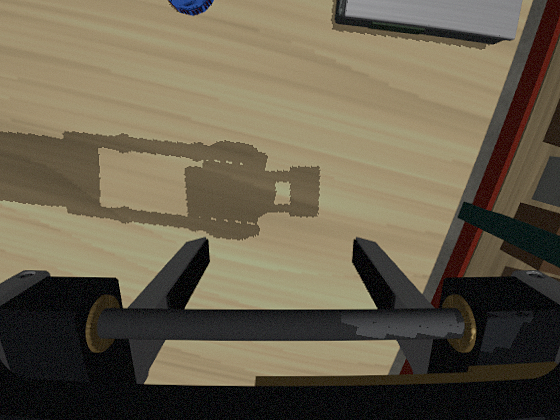

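Scene view: the brass washer is at (206,279), the red cap at (148,364), the short aluminium spacer at (187,379) and the stand at (286,215). The bystanders are the long spacer (173,315), bearing (247,300), small washer (217,342) and blue cap (113,340).

```bash
cat > h.py <<'E'
import numpy as np,cv2
from scipy.spatial.transform import Rotation as R
from plant import robot,get_image
def shot(name,fn=None):
    o=robot.get_obs(); d=get_image(name)
    K=d["camera_matrix"]; k=np.array([d["k1"],0,0,0.])
    if name=="wrist":
        T=np.eye(4);T[:3,:3]=R.from_quat(o["eef_rot"]).as_matrix();T[:3,3]=o["position"]
        T=T@d["hand_eye"]
    else:
        T=np.eye(4);T[:3,:3]=R.from_quat(d["attitude"]).as_matrix();T[:3,3]=d["xyz"]
    im=d["color"][:,:,::-1].copy()
    if fn: cv2.imwrite("pics/"+fn+".png",im)
    return dict(im=im,K=K,k=k,T=T,o=o)
def ray(c,px):
    p=cv2.undistortPoints(np.array(px,float).reshape(-1,1,2),c["K"],c["k"]).reshape(-1,2)
    v=np.c_[p[:,0],-p[:,1],-np.ones(len(p))]
    return c["T"][:3,3], v@c["T"][:3,:3].T
def onz(c,px,z):
    o,v=ray(c,px); return o+v*((z-o[2])/v[:,2])[:,None]
def proj(c,P):
    P=np.array(P,float).reshape(-1,3); q=(P-c["T"][:3,3])@c["T"][:3,:3]
    q=q*[1,-1,-1]
    return cv2.projectPoints(q,np.zeros(3),np.zeros(3),c["K"],c["k"])[0].reshape(-1,2)
def mid(c1,p1,c2,p2):
    o1,v1=ray(c1,p1);o2,v2=ray(c2,p2);v1=v1[0];v2=v2[0]
    A=np.c_[v1,-v2];s=np.linalg.lstsq(A,o2-o1,rcond=None)[0]
    a=o1+s[0]*v1;b=o2+s[1]*v2
    return (a+b)/2,np.linalg.norm(a-b)
def crop(im,x0,y0,x1,y1,f,fn):
    cv2.imwrite("pics/"+fn+".png",cv2.resize(im[y0:y1,x0:x1],None,fx=f,fy=f,interpolation=cv2.INTER_CUBIC))
def st():
    o=robot.get_obs(); Rm=R.from_quat(o["eef_rot"]).as_matrix()
    print("t",round(o["time"],2),"tcp mm",np.round(o["position"]*1e3,1),"x",np.round(Rm[:,0],3),"y",np.round(Rm[:,1],3),"z",np.round(Rm[:,2],3),"w",round(o["grip_width"]*1e3,1),"F",np.round(o["force"],1),"q",np.round(o["joint_positions"],2))
E
python3 - <<'E'
from h import *
c=shot("scene"); st()
crop(c["im"],90,260,300,400,3.8,"s_parts"); crop(c["im"],230,170,340,270,6,"s_stand")
for n,p,z in[("washer",(206,279),.008),("spacer",(187,379),.03),("cap",(148,364),.027),("bluecap",(113,340),.027),("long",(173,315),.055),("bear",(247,300),.016),("tip",(286,197),.1625)]:
    print(n,onz(c,[p],z)[0].round(3))
E
```

```text
t 0.2 tcp mm [ 136.5 -558.2  224. ] x [-0.     0.001 -1.   ] y [ 0.238 -0.971 -0.001] z [-0.971 -0.238 -0.   ] w 94.3 F [-0.6  0.8  0.2] q [-1.45  0.28  1.51 -0.    1.36 -0.12]
washer [ 0.446 -0.144  0.008]
spacer [ 0.567 -0.379  0.03 ]
cap [ 0.463 -0.4    0.027]
bluecap [ 0.349 -0.401  0.027]
long [ 0.45  -0.277  0.055]
bear [ 0.579 -0.139  0.016]
tip [0.55  0.116 0.162]
```

View pics/s_parts.png

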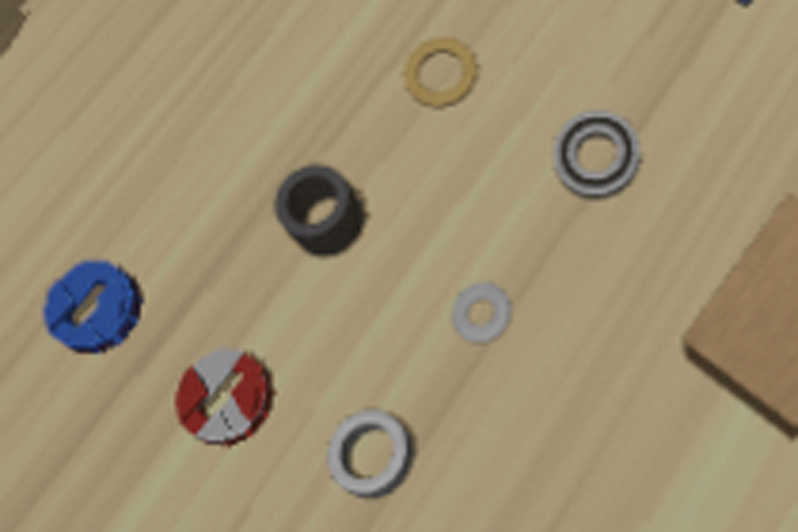

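View pics/s_stand.png

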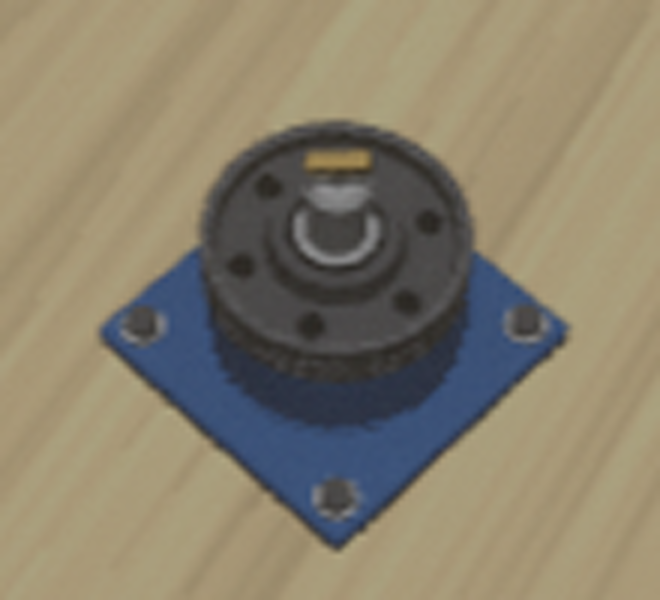

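Both T-head ends and all parts show clearly. Next I'll move above the spacer and cap for a close wrist view.

```bash
python3 -m jog '-1 0 -8 -42 0 0 0;-1 0 -8 -42 0 0 0;-1 0 -8 -42 0 0 0;-1 0 -8 -42 0 0 0;-1 0 -8 -42 0 0 0;-1 0 -8 -42 0 0 0;-1 0 -8 -42 0 0 0;-1 0 -8 -42 0 0 0;-1 0 -7 -44 0 0 0;-1 0 0 0 0 0 0' 15; python3 - <<'E'
from h import *
c=shot("wrist","w1"); st()
E
```

```text
time: 1.2
position: [0.4934, -0.3967, 0.2238]
eef_rot: [0.703, 0.087, -0.701, 0.086]
force: [-1.1, -0.3, -0.4]
grip_width: 0.094
t 1.25 tcp mm [ 490.7 -397.9  223.8] x [-0.     0.001 -1.   ] y [ 0.241 -0.97  -0.001] z [-0.97  -0.241  0.   ] w 94.0 F [-1.3  0.4 -0.3] q [-0.79  0.36  1.38  0.    1.4   0.54]
```

View pics/w1.png

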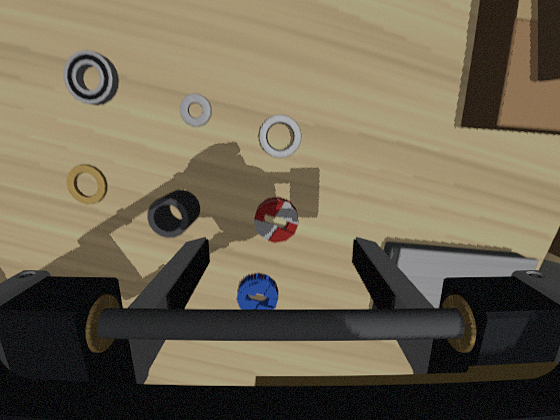

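Wrist view: spacer at (280,136), red cap at (276,220), brass washer at (87,184), long spacer at (173,213) and blue cap at (257,291). Now I'll measure them.

```bash
cat >> h.py <<'E'
def ringc(c,box,fn,z,n):
    """mask -> largest contour -> min enclosing in world plane z"""
    x0,y0,x1,y1=box; m=np.zeros(c["im"].shape[:2],np.uint8); m[y0:y1,x0:x1]=fn(c["im"])[y0:y1,x0:x1]
    m=cv2.morphologyEx(m,cv2.MORPH_CLOSE,np.ones((3,3)))
    cs,_=cv2.findContours(m,cv2.RETR_EXTERNAL,cv2.CHAIN_APPROX_NONE)
    k=max(cs,key=cv2.contourArea).reshape(-1,2).astype(float)
    P=onz(c,k,z); (e,ax,a)=cv2.fitEllipse((P[:,:2]*1e3).astype(np.float32))
    print(n,"centre mm",np.round(e,1),"axes",np.round(ax,1),"px",k.mean(0).round(1)); return np.array(e)
def white(im):
    h=cv2.cvtColor(im,cv2.COLOR_BGR2HSV); return ((h[...,1]<45)&(h[...,2]>95)).astype(np.uint8)*255
def yellow(im):
    h=cv2.cvtColor(im,cv2.COLOR_BGR2HSV); return ((h[...,0]>15)&(h[...,0]<30)&(h[...,1]>110)&(h[...,2]>90)).astype(np.uint8)*255
E
python3 - <<'E'
from h import *
c=shot("wrist","w2"); st(); im=c["im"]
h=cv2.cvtColor(im,cv2.COLOR_BGR2HSV)
for p in[(262,136),(280,155),(71,184),(102,190),(40,240),(285,230),(265,215)]: print(p,h[p[1],p[0]])
ringc(c,(240,100,320,175),white,.03,"spacer")
ringc(c,(50,150,120,220),yellow,.008,"washer")
capm=lambda im:(((cv2.cvtColor(im,cv2.COLOR_BGR2HSV)[...,1]>120)&((cv2.cvtColor(im,cv2.COLOR_BGR2HSV)[...,0]<8)|(cv2.cvtColor(im,cv2.COLOR_BGR2HSV)[...,0]>170)))|((cv2.cvtColor(im,cv2.COLOR_BGR2HSV)[...,1]<45)&(cv2.cvtColor(im,cv2.COLOR_BGR2HSV)[...,2]>80))).astype(np.uint8)*255
ringc(c,(240,180,315,260),capm,.025,"cap")
crop(im,230,90,330,260,3.5,"w2a");crop(im,245,190,310,250,9,"w2c")
E
```

```text
t 1.3 tcp mm [ 489.1 -398.8  223.9] x [-0.001  0.    -1.   ] y [ 0.24  -0.971 -0.001] z [-0.971 -0.24   0.001] w 93.6 F [-1.  -1.4 -0.5] q [-0.79  0.36  1.38 -0.    1.4   0.54]
(262, 136) [135   3 169]
(280, 155) [ 21  83 165]
(71, 184) [ 21 128 158]
(102, 190) [ 20 129 144]
(40, 240) [ 20  75 169]
(285, 230) [  2 187 131]
(265, 215) [ 20  84 115]
spacer centre mm [ 563.3 -375.9] axes [47.9 48.4] px [278.9 132.3]
washer centre mm [ 442.8 -140.7] axes [51.3 51.5] px [ 84.6 181.3]
cap centre mm [ 461.5 -396. ] axes [54.7 57.9] px [275.1 216.5]
```

View pics/w2c.png

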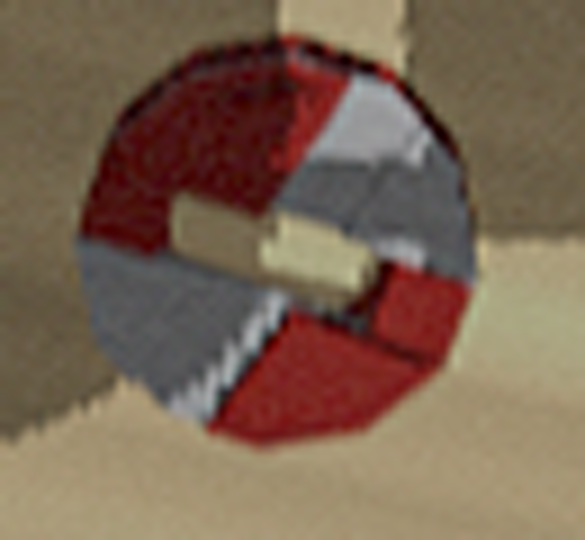

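```bash
python3 -m jog '-1 25 -1 -20 0 0 0;-1 45 -1 -30 0 0 0;-1 40 -2 -20 0 0 0;-1 14 0 -10 0 0 0;-1 0 0 0 0 0 0;-1 0 0 0 0 0 0'; python3 - <<'E'
from h import *
c=shot("wrist","w3"); st(); im=c["im"]
ringc(c,(215,150,345,300),white,.03,"spacer")
ringc(c,(0,0,200,420),yellow,.008,"washer")
st()
E
```

```text
time: 1.9
position: [0.5629, -0.3785, 0.1053]
eef_rot: [0.702, 0.084, -0.702, 0.085]
force: [0.0, -0.1, 0.5]
grip_width: 0.0938
t 1.95 tcp mm [ 563.2 -378.8  106.1] x [ 0.002 -0.003 -1.   ] y [ 0.236 -0.972  0.003] z [-0.972 -0.236 -0.001] w 93.8 F [0.3 0.2 0. ] q [-0.69  0.5   1.44 -0.    1.19  0.64]
spacer centre mm [ 564.2 -376. ] axes [46.8 47.7] px [280.  222.5]
washer centre mm [ 450. -137.] axes [34.4 47.4] px [ 19.3 263.1]
t 1.95 tcp mm [ 563.2 -378.8  106.1] x [ 0.002 -0.003 -1.   ] y [ 0.236 -0.972  0.003] z [-0.972 -0.236 -0.001] w 93.8 F [0.3 0.2 0. ] q [-0.69  0.5   1.44 -0.    1.19  0.64]
```

View pics/w3.png

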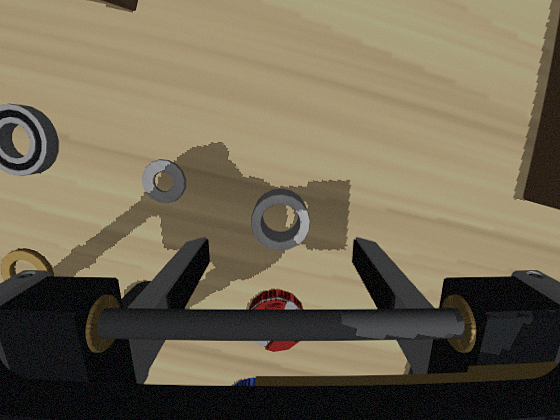

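```bash
python3 - <<'E'
from h import *
c=shot("wrist"); st(); im=c["im"]
def neu(im):
    h=cv2.cvtColor(im,cv2.COLOR_BGR2HSV); return ((h[...,1]<50)&(h[...,2]>40)).astype(np.uint8)*255
e=ringc(c,(220,150,340,300),neu,.03,"spacer")
E
python3 -m jog '-1 30 -1 -1 0 0 0;-1 30 -1 -1 0 0 0;-1 15 -1 0 0 0 0;-1 7 0 0 0 0 0;0.2 0 0 0 0 0 0;1 0 0 0 0 0 0;1 0 0 0 0 0 0;1 0 0 0 0 0 0;1 0 0 0 0 0 0' 20; python3 - <<'E'
from h import *
c=shot("wrist","w4"); st()
E
```

```text
t 2.0 tcp mm [ 563.4 -378.8  106.5] x [ 0.003 -0.003 -1.   ] y [ 0.236 -0.972  0.004] z [-0.972 -0.236 -0.002] w 94.1 F [ 0.3  0.5 -0.1] q [-0.69  0.5   1.44 -0.    1.19  0.64]
spacer centre mm [ 566.3 -375.1] axes [47.9 53.2] px [279.2 219.5]
time: 2.9
position: [0.565, -0.374, 0.0226]
eef_rot: [0.702, 0.084, -0.702, 0.085]
force: [-0.7, 0.2, 0.1]
grip_width: 0.0572
t 2.95 tcp mm [ 565.  -374.1   22.5] x [ 0.001 -0.001 -1.   ] y [ 0.238 -0.971  0.001] z [-0.971 -0.238 -0.001] w 53.4 F [ 0.6 -0.8  1.5] q [-0.69  0.58  1.54 -0.    1.02  0.64]
```

View pics/w4.png

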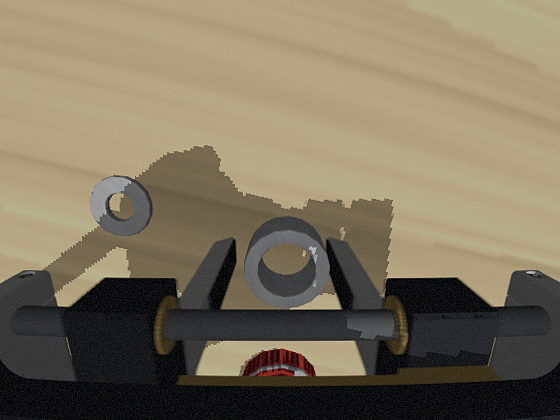

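```bash
python3 -m jog '1 0 0 0 0 0 0;1 0 0 0 0 0 0;1 0 0 0 0 0 0' 20; python3 - <<'E'
from h import *
c=shot("wrist","w5"); st()
def neu(im):
    h=cv2.cvtColor(im,cv2.COLOR_BGR2HSV); return ((h[...,1]<50)&(h[...,2]>80)).astype(np.uint8)*255
crop(c["im"],210,200,350,320,5.6,"w5a")
E
```

```text
time: 3.25
position: [0.5652, -0.3744, 0.0225]
eef_rot: [0.702, 0.084, -0.702, 0.085]
force: [0.8, -1.9, 2.6]
grip_width: 0.0489
t 3.3 tcp mm [ 565.2 -374.4   22.5] x [ 0.001 -0.001 -1.   ] y [ 0.238 -0.971  0.002] z [-0.971 -0.238 -0.001] w 48.8 F [ 0.2 -2.1  3.1] q [-0.69  0.58  1.54 -0.    1.02  0.64]
```

View pics/w5a.png

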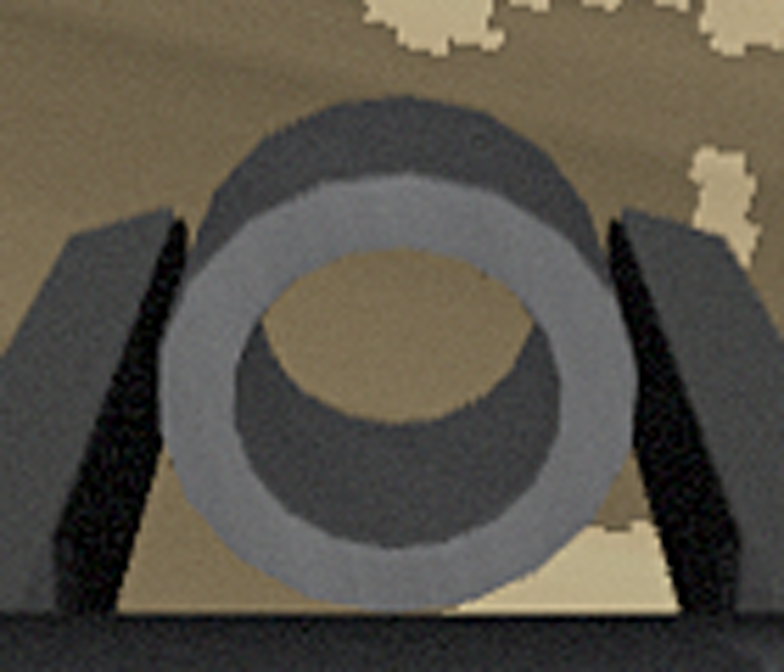

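The spacer is gripped, and its top ring is clearly visible (centre about (281,270)). Next I'll get its centre relative to the TCP, then the T-head position from all cameras.

```bash
cat >> h.py <<'E'
def tool(c,P):
    return (np.array(P)-c["o"]["position"])@R.from_quat(c["o"]["eef_rot"]).as_matrix()*1e3
E
python3 - <<'E'
from h import *
c=shot("wrist")
# outer/inner extreme points of the top ring, crop px -> image
out=np.array([(160,395),(637,385),(398,172),(398,608)])/5.6+[210,200]
inn=np.array([(235,395),(560,395),(398,247),(398,548)])/5.6+[210,200]
for s in(out,inn):
    t=tool(c,onz(c,s,.030)); print(t.round(1).tolist(), "ctr y,z",(t[:2,1].mean()).round(2),(t[2:,2].mean()).round(2))
s=shot("scene")
e=np.array([(305,160),(370,160)])/6+[230,170]
P=onz(s,e,.1625); print("T ends",P.round(4),P.mean(0).round(4),"ang",np.degrees(np.arctan2(*(P[1]-P[0])[[1,0]])))
E=np.array([(100,330),(337,548),(568,330)])/6+[230,170]
Q=onz(s,E,.014);print("base corners",Q.round(4)); print("ctr",(Q[0]+Q[2])/2)
d=shot("side");crop(d["im"],250,195,325,270,8,"d_stand")
E
```

```text
[[-7.6, -26.0, 1.0], [-7.5, 22.5, -0.0], [-7.5, -1.8, -22.8], [-7.5, -1.8, 25.7]] ctr y,z -1.75 1.46
[[-7.6, -18.3, 1.0], [-7.5, 14.7, 1.1], [-7.5, -1.8, -15.0], [-7.5, -1.8, 18.6]] ctr y,z -1.83 1.77
T ends [[0.5373 0.1101 0.1625]
 [0.5622 0.1249 0.1625]] [0.5498 0.1175 0.1625] ang 30.746530121408053
base corners [[0.4505 0.056  0.014 ]
 [0.6124 0.0137 0.014 ]
 [0.6518 0.1756 0.014 ]]
ctr [0.55116131 0.11580862 0.014     ]
```

View pics/d_stand.png

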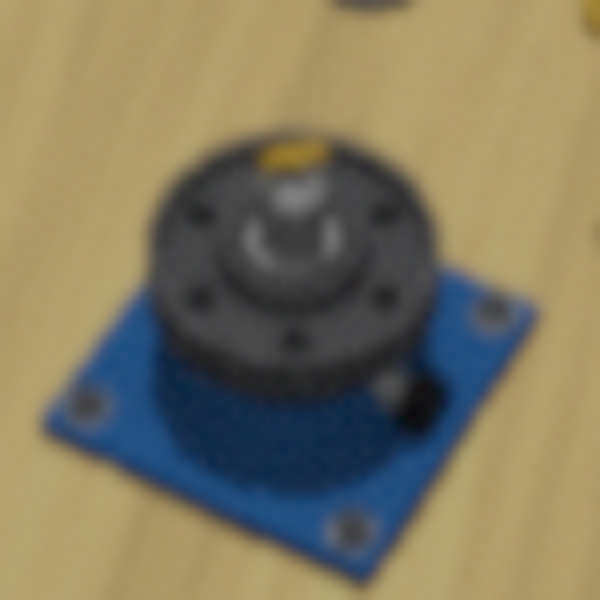

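```bash
python3 -m jog '1 -30 0 0 0 0 0;1 -40 -15 0 0 0 0;1 -40 -30 0 0 0 0;1 -40 -40 0 0 0 0;1 -30 -45 0 0 0 0;1 -30 -48 0 0 0 0;1 -25 -50 0 0 0 0;1 0 -50 0 0 0 0;1 0 -50 0 0 0 0;1 0 -50 0 0 0 0;1 0 -50 0 0 0 0;1 0 -50 0 0 0 0' 20; python3 -m jog '1 0 0 0 0 0 0;1 0 0 0 0 0 0;1 0 0 0 0 0 0';python3 - <<'E'
from h import *
c=shot("wrist","w6"); st()
E
```

```text
time: 4.65
position: [0.4533, 0.0743, 0.2428]
eef_rot: [-0.701, -0.085, 0.703, -0.084]
force: [0.9, 0.0, -0.8]
grip_width: 0.0487
time: 4.95
position: [0.4553, 0.0715, 0.2432]
eef_rot: [-0.701, -0.084, 0.703, -0.085]
force: [-0.5, 0.5, -1.1]
grip_width: 0.0487
t 5.0 tcp mm [455.6  71.1 243.3] x [-0.001 -0.001 -1.   ] y [ 0.236 -0.972  0.   ] z [-0.972 -0.236  0.001] w 48.4 F [-0.1 -0.4 -0.9] q [ 0.    0.09  1.69 -0.    1.36  1.34]
```

View pics/w6.png

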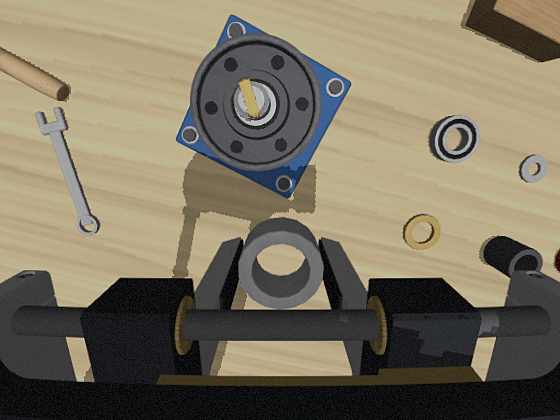

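The wrist view shows the T-head from about (242,80) to (258,117). The washer is at (421,231).

```bash
python3 - <<'E'
from h import *
c=shot("wrist"); st(); im=c["im"]
h=cv2.cvtColor(im,cv2.COLOR_BGR2HSV)
m=yellow(im); x0,y0,x1,y1=225,65,280,130
mm=np.zeros_like(m);mm[y0:y1,x0:x1]=m[y0:y1,x0:x1]
k=max(cv2.findContours(mm,0,cv2.CHAIN_APPROX_NONE)[0],key=cv2.contourArea).reshape(-1,2)
P=onz(c,k,.1625);r=cv2.minAreaRect((P[:,:2]*1e3).astype(np.float32));print("T rect",r)
b=cv2.boxPoints(r);e=[b[i]-b[(i+1)%4] for i in(0,1)];e=max(e,key=np.linalg.norm);print("angle",np.degrees(np.arctan2(e[1],e[0])))
print("T in tool",tool(c,np.r_[np.array(r[0])/1e3,.1625]).round(1))
ringc(c,(390,205,450,260),yellow,.008,"washer")
crop(im,215,60,295,140,7,"w6t");crop(im,215,200,345,320,5.6,"w6s")
d=shot("side");s=shot("scene")
pd=np.array([[294,154]])/8+[250,195]; ps=np.array([[337.5,160]])/6+[230,170]
print("tri scene-side",mid(s,ps,d,pd)); print("side on z",onz(d,pd,.1625))
E
```

```text
t 5.05 tcp mm [455.8  71.  243.4] x [-0.001 -0.    -1.   ] y [ 0.235 -0.972  0.   ] z [-0.972 -0.235  0.001] w 48.8 F [ 0.4  0.3 -0.9] q [ 0.    0.09  1.69 -0.    1.36  1.34]
T rect ((547.9720458984375, 121.41045379638672), (29.199771881103516, 8.534584999084473), 31.510711669921875)
angle -148.48929
T in tool [  80.7  -27.1 -101.7]
washer centre mm [ 443.2 -138.4] axes [50.9 52. ] px [421.5 232.2]
tri scene-side (array([0.54706349, 0.119954  , 0.15768045]), np.float64(0.0023466788940140915))
side on z [[0.54496571 0.12324708 0.1625    ]]
```

View pics/w6t.png

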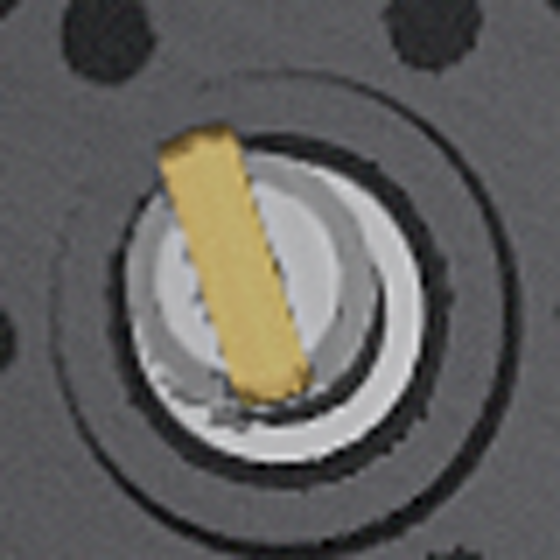

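View pics/w6s.png

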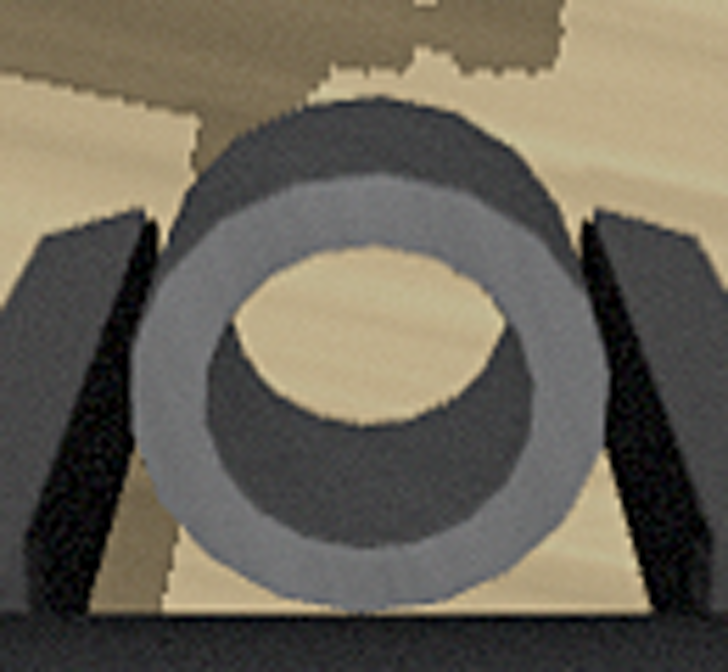

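```bash
python3 -m jog '1 10 -8 -17 0 0 0;1 20 -9 -20 0 0 0;1 13 -8 -20 0 0 0;1 0 0 0 0 0 0;1 0 0 0 0 0 0;1 0 0 0 0 0 0'; cat > tm.py <<'E'
from h import *
def thead(c,box):
    im=c["im"];m=yellow(im); x0,y0,x1,y1=box
    mm=np.zeros_like(m);mm[y0:y1,x0:x1]=m[y0:y1,x0:x1]
    k=max(cv2.findContours(mm,0,cv2.CHAIN_APPROX_NONE)[0],key=cv2.contourArea).reshape(-1,2)
    P=onz(c,k,.1625);r=cv2.minAreaRect((P[:,:2]*1e3).astype(np.float32))
    b=cv2.boxPoints(r);e=[b[i]-b[(i+1)%4] for i in(0,1)];e=max(e,key=np.linalg.norm)
    print("T",np.round(r[0],1),np.round(r[1],1),"angle",np.degrees(np.arctan2(e[1],e[0])).round(1)%180,"in tool",tool(c,np.r_[np.array(r[0])/1e3,.1625]).round(1),"px",k.mean(0).round())
E
python3 - <<'E'
from tm import *
c=shot("wrist","w7"); st(); thead(c,(200,80,340,230))
E
```

```text
time: 5.75
position: [0.5048, 0.1092, 0.2013]
eef_rot: [0.702, 0.084, -0.702, 0.084]
force: [-0.4, 0.2, -1.6]
grip_width: 0.0489
t 5.8 tcp mm [504.8 109.3 201.5] x [ 0.001 -0.    -1.   ] y [ 0.237 -0.972  0.   ] z [-0.972 -0.237 -0.001] w 48.6 F [-0.  -0.6 -0.9] q [ 0.08  0.2   1.67 -0.    1.27  1.41]
T [548.3 122.2] [29.2  8.5] angle 31.699997 in tool [ 38.8  -2.4 -45.4] px [281. 177.]
```

View pics/w7.png

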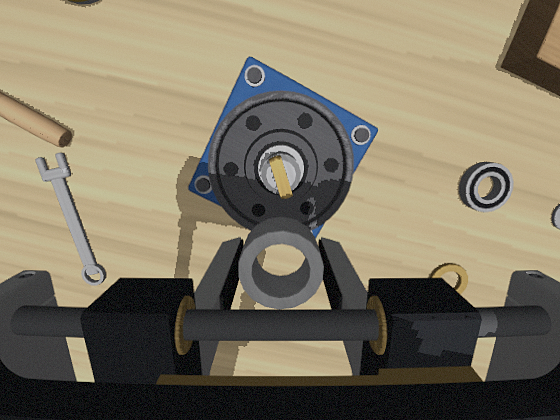

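```bash
python3 -m jog '1 0 0 -20 0 0 0;1 0 -0.6 -20 0 0 0;1 0 0 -6.9 0 0 0;1 5 0 0 0 0 0;1 5 0 0 0 0 0;1 0 0 0 0 0 0;1 0 0 0 0 0 0;1 0 0 0 0 0 0'; python3 - <<'E'
from h import *
c=shot("wrist","w8"); st();crop(c["im"],210,180,350,320,4.2,"w8a")
E
```

```text
time: 6.6
position: [0.5501, 0.1217, 0.191]
eef_rot: [0.702, 0.085, -0.702, 0.085]
force: [1.2, 0.9, -0.9]
grip_width: 0.0485
t 6.65 tcp mm [550.2 121.7 191. ] x [ 0. -0. -1.] y [ 0.238 -0.971  0.   ] z [-0.971 -0.238 -0.   ] w 48.5 F [-0.1 -0.1 -1.3] q [ 0.09  0.28  1.59 -0.    1.28  1.43]
```

View pics/w8a.png

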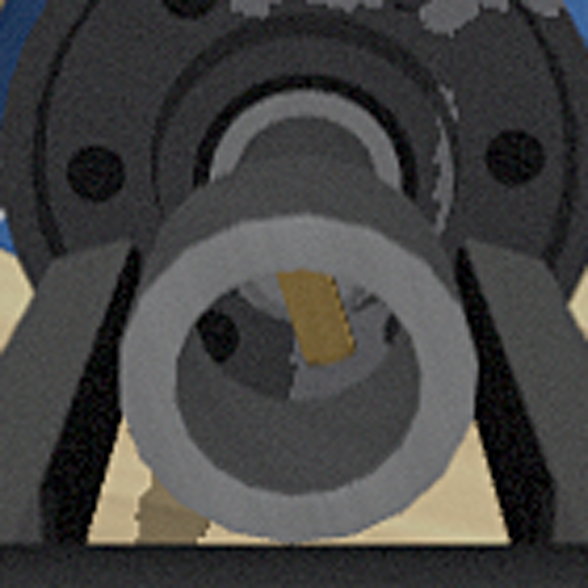

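```bash
python3 - <<'E'
from h import *
c=shot("wrist");st()
f=lambda *p:np.array(p,float)/4.2+[210,180]
t=tool(c,onz(c,f((310,365),(352,345),(331,356)),.1625));print("T lower end",t.round(2).tolist())
a=np.radians(31.6);d=np.array([np.cos(a),np.sin(a),0])
from scipy.spatial.transform import Rotation as R
Rm=R.from_quat(c["o"]["eef_rot"]).as_matrix(); print("T dir tool",(d@Rm).round(3))
t=tool(c,onz(c,f((210,170),(402,170)),.104));print("hub ring",t.round(2).tolist(), t.mean(0))
t=tool(c,onz(c,f((122,375),(475,375)),.1985));print("spacer",t.round(2).tolist(), t.mean(0))
h=c["im"];print(cv2.__version__)
E
```

```text
t 6.7 tcp mm [550.4 121.7 191.1] x [ 0. -0. -1.] y [ 0.238 -0.971  0.   ] z [-0.971 -0.238 -0.   ] w 48.5 F [ 0.5 -0.  -1.2] q [ 0.09  0.28  1.59 -0.    1.28  1.43]
T lower end [[28.53, 0.2, 15.93], [28.53, 7.16, 12.32], [28.53, 3.69, 14.3]]
T dir tool [ 0.    -0.307 -0.952]
hub ring [[87.03, -20.11, -0.6], [87.03, 19.99, -0.6]] [ 8.70311404e+01 -5.83119047e-02 -6.01302637e-01]
spacer [[-7.47, -25.68, 0.31], [-7.47, 22.1, 0.31]] [-7.46941666 -1.78626243  0.30798108]
4.12.0
```

```bash
python3 - <<'E'
from h import *
im=cv2.imread("pics/w7.png");crop(im,205,80,365,220,5,"w7a")
E
```

```text
(no output)
```

View pics/w7a.png

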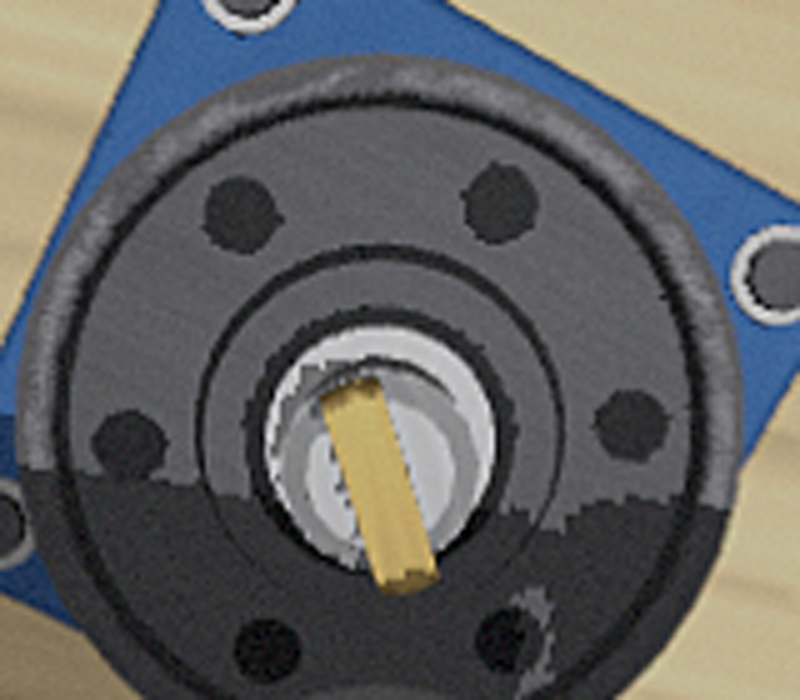

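```bash
python3 - <<'E'
from h import *
import copy
c=shot("wrist")
o=c["o"]; Rw=np.array([[.001,.237,-.972],[0,-.972,-.237],[-1,0,-.001]])
q=R.from_quat([.702,.084,-.702,.084]).as_quat()
d=get_image("wrist")
T=np.eye(4);T[:3,:3]=R.from_quat(q).as_matrix();T[:3,3]=[.5048,.1093,.2015]
c["T"]=T@d["hand_eye"];c["o"]=dict(position=T[:3,3],eef_rot=q)
f=lambda *p:np.array(p,float)/5+[205,80]
for z in(.092,.096,.1): print("holes",z,tool(c,onz(c,f((380,429)),z)).round(2))
print("T",tool(c,onz(c,f((336,392),(410,580)),.1625)).round(2))
E=f((198,425),(565,425),(381,243)); t=tool(c,onz(c,E,.104)); print("hub",t.round(2).tolist())
E=f((265,440),(497,440),(381,325)); t=tool(c,onz(c,E,.104)); print("ring",t.round(2).tolist())
E=f((275,460),(487,460)); t=tool(c,onz(c,E,.142)); print("arbor",t.round(2).tolist())
E
python3 -m jog '1 4 0 0 0 0 0;1 4 0 0 0 0 0;1 2 0 0 0 0 0;1 0 0 0 0 0 0'
```

```text
holes 0.092 [[109.5   -1.68 -45.96]]
holes 0.096 [[105.5   -1.68 -46.38]]
holes 0.1 [[101.5   -1.69 -46.79]]
T [[ 39.    -7.68 -58.22]
 [ 39.     2.37 -32.5 ]]
hub [[97.5, -33.45, -47.93], [97.5, 30.58, -47.93], [97.5, -1.54, -78.64]]
ring [[97.5, -21.8, -45.3], [97.5, 18.76, -45.3], [97.5, -1.53, -64.99]]
arbor [[59.5, -17.45, -46.54], [59.5, 14.25, -46.54]]
time: 7.2
position: [0.5501, 0.1217, 0.1801]
eef_rot: [-0.702, -0.085, 0.702, -0.085]
force: [0.2, -0.2, -0.8]
grip_width: 0.0488
```

The spacer is over the T-head with no contact force. I'll lower it onto the taper gently.

```bash
python3 -m jog '1 4 0 0 0 0 0;1 4 0 0 0 0 0;1 3 0 0 0 0 0;1 2 0 0 0 0 0;1 0 0 0 0 0 0'; python3 -c "
from h import *
st()"; python3 -m jog '1 2 0 0 0 0 0;1 2 0 0 0 0 0;1 0 0 0 0 0 0'; python3 -c "
from h import *
st()"
```

```text
time: 7.7
position: [0.5502, 0.1218, 0.1674]
eef_rot: [-0.702, -0.085, 0.702, -0.085]
force: [0.3, 0.1, -0.6]
grip_width: 0.0483
t 7.7 tcp mm [550.2 121.8 167.4] x [-0.001 -0.    -1.   ] y [ 0.237 -0.971 -0.   ] z [-0.971 -0.237  0.001] w 48.3 F [ 0.3  0.1 -0.6] q [ 0.09  0.3   1.62 -0.    1.22  1.43]
time: 8.0
position: [0.5503, 0.1217, 0.1635]
eef_rot: [-0.702, -0.085, 0.702, -0.085]
force: [0.3, 0.0, -0.5]
grip_width: 0.0486
t 8.0 tcp mm [550.3 121.7 163.5] x [-0. -0. -1.] y [ 0.238 -0.971  0.   ] z [-0.971 -0.238  0.   ] w 48.6 F [ 0.3  0.  -0.5] q [ 0.09  0.3   1.63 -0.    1.21  1.43]
```

```bash
python3 -m jog '1 3 0 0 0 0 0;1 4 0 0 0 0 0;1 0 0 0 0 0 0' ; python3 -m jog '1 5 0 0 0 0 0;1 6 0 0 0 0 0;1 6 0 0 0 0 0;1 6 0 0 0 0 0;1 4 0 0 0 0 0;1 2 0 0 0 0 0;1 0 0 0 0 0 0;1 0 0 0 0 0 0'; python3 -c "
from h import *
st()"
```

```text
time: 8.3
position: [0.55, 0.1217, 0.1561]
eef_rot: [-0.702, -0.085, 0.702, -0.085]
force: [0.1, -0.4, -1.4]
grip_width: 0.0486
time: 9.1
position: [0.5504, 0.1217, 0.1278]
eef_rot: [-0.702, -0.085, 0.702, -0.085]
force: [0.3, 0.3, -1.0]
grip_width: 0.0487
t 9.1 tcp mm [550.4 121.7 127.8] x [-0. -0. -1.] y [ 0.237 -0.971  0.   ] z [-0.971 -0.237  0.   ] w 48.7 F [ 0.3  0.3 -1. ] q [ 0.09  0.33  1.68 -0.    1.13  1.43]
```

```bash
python3 -m jog '1 1 0 0 0 0 0;1 0 0 0 0 0 0;-0.2 0 0 0 0 0 0;-0.2 0 0 0 0 0 0;-0.2 0 0 0 0 0 0;-0.2 -10 0 0 0 0 0;-0.4 -40 0 0 0 0 0;-0.6 -40 0 0 0 0 0;-1 -10 0 0 0 0 0;-1 0 0 20 0 0 0;-1 0 0 30 0 0 0;-1 0 0 20 0 0 0'; python3 -m jog '-1 0 0 0 0 0 0;-1 0 0 0 0 0 0'; python3 - <<'E'
from tm import *
c=shot("wrist","w9"); st(); thead(c,(180,30,360,230))
E
```

```text
time: 10.3
position: [0.4805, 0.1049, 0.2267]
eef_rot: [-0.702, -0.085, 0.703, -0.085]
force: [0.6, 0.3, 0.1]
grip_width: 0.0938
time: 10.5
position: [0.483, 0.1052, 0.2272]
eef_rot: [0.703, 0.085, -0.701, 0.085]
force: [-0.4, 0.9, 0.3]
grip_width: 0.0941
t 10.55 tcp mm [483.5 105.3 227.1] x [ 0.002  0.    -1.   ] y [ 0.237 -0.971  0.   ] z [-0.971 -0.237 -0.002] w 94.0 F [ 0.6  0.4 -0.2] q [0.07 0.15 1.66 0.   1.32 1.4 ]
T [548.4 122. ] [28.4  7.9] angle 31.100006 in tool [ 64.8  -0.8 -67.5] px [282. 143.]
```

View pics/w9.png

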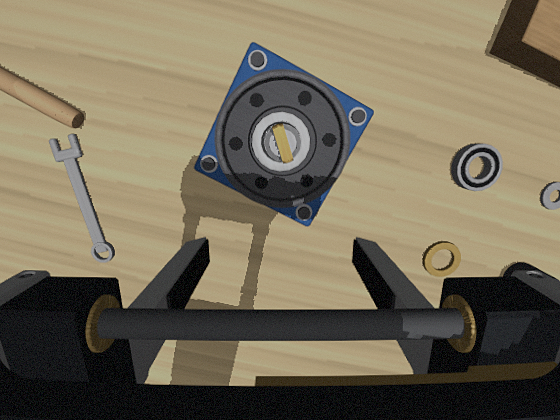

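The spacer sits on the hub as a light ring around the arbor at (282,143). On to the washer.

```bash
python3 -m jog '-1 0 25 10 0 0 0;-1 0 40 16 0 0 0;-1 20 45 20 0 0 0;-1 35 45 20 0 0 0;-1 40 40 20 0 0 0;-1 25 32 10 0 0 0;-1 7 0 0 0 0 0;-1 0 0 0 0 0 0;-1 0 0 0 0 0 0;-1 0 0 0 0 0 0' ; python3 - <<'E'
from h import *
c=shot("wrist","w10"); st(); e=ringc(c,(200,150,360,300),yellow,.008,"washer"); print(tool(c,np.r_[e/1e3,.008]).round(1))
E
```

```text
time: 11.55
position: [0.4481, -0.119, 0.1147]
eef_rot: [0.703, 0.085, -0.701, 0.085]
force: [0.6, -0.2, 0.5]
grip_width: 0.0942
t 11.6 tcp mm [ 447.9 -119.   114.7] x [ 0.002 -0.001 -1.   ] y [ 0.239 -0.971  0.001] z [-0.971 -0.239 -0.002] w 93.9 F [ 0.5  0.3 -0.3] q [-0.41  0.2   1.91  0.    1.03  0.92]
washer centre mm [ 443.2 -139.5] axes [50.9 51.3] px [302.3 224.9]
[106.7  18.6   9.8]
```

View pics/w10.png

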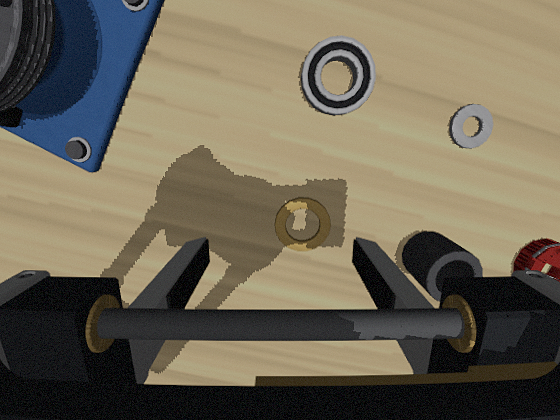

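```bash
python3 -m jog '-1 20 9 5 0 0 0;-1 30 9.5 4.5 0 0 0;-1 25 0 0 0 0 0;-1 12 0 0 0 0 0;-1 5.5 0 0 0 0 0;0.2 0 0 0 0 0 0;0.4 0 0 0 0 0 0;1 0 0 0 0 0 0;1 0 0 0 0 0 0;1 0 0 0 0 0 0;1 0 0 0 0 0 0;1 0 0 0 0 0 0' 15; python3 - <<'E'
from h import *
c=shot("wrist","w11"); st(); crop(c["im"],200,180,360,320,5,"w11a")
E
```

```text
time: 12.8
position: [0.4424, -0.1402, 0.0217]
eef_rot: [0.702, 0.084, -0.702, 0.085]
force: [-0.3, -0.3, 4.1]
grip_width: 0.0528
t 12.85 tcp mm [ 442.4 -140.2   21.7] x [ 0.001 -0.001 -1.   ] y [ 0.238 -0.971  0.001] z [-0.971 -0.238 -0.001] w 52.7 F [-0.7 -0.4  3.4] q [-0.46  0.33  2.03 -0.    0.79  0.87]
```

View pics/w11a.png

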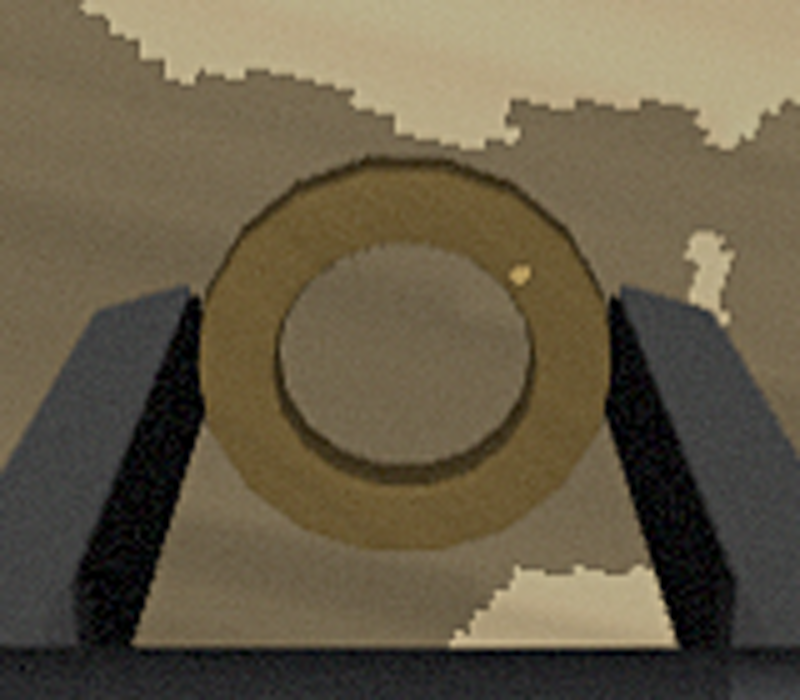

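```bash
python3 - <<'E'
from h import *
c=shot("wrist"); st()
f=lambda *p:np.array(p,float)/5+[200,180]
for s in (f((200,355),(610,355),(405,160),(405,550)),f((278,360),(533,360),(405,240),(405,483))):
    t=tool(c,onz(c,s,.008)); print(t.round(1).tolist(),t[:2,1].mean().round(2),t[2:,2].mean().round(2))
E
python3 -m jog '1 -30 0 0 0 0 0;1 -40 0 0 0 0 0;1 -40 -15 -5 0 0 0;1 -40 -30 -10 0 0 0;1 -30 -40 -15 0 0 0;1 0 -45 -18 0 0 0;1 0 -45 -18 0 0 0;1 0 -30 -15 0 0 0;1 0 -25 -10 0 0 0;1 0 0 0 0 0 0;1 0 0 0 0 0 0;1 0 0 0 0 0 0'; python3 - <<'E'
from tm import *
c=shot("wrist","w12"); st(); thead(c,(180,30,380,220))
E
```

```text
t 12.9 tcp mm [ 442.4 -140.2   21.6] x [ 0.001 -0.001 -1.   ] y [ 0.238 -0.971  0.001] z [-0.971 -0.238 -0.001] w 52.5 F [-0.8  0.4  4.3] q [-0.46  0.33  2.03 -0.    0.79  0.87]
[[13.6, -27.8, -2.1], [13.7, 24.3, -2.1], [13.7, -1.8, -27.8], [13.6, -1.8, 25.5]] -1.79 -1.13
[[13.6, -17.9, -1.5], [13.7, 14.5, -1.5], [13.7, -1.8, -17.5], [13.6, -1.8, 15.7]] -1.73 -0.88
time: 14.1
position: [0.475, 0.1018, 0.1987]
eef_rot: [-0.702, -0.084, 0.703, -0.085]
force: [-0.5, 0.1, -0.2]
grip_width: 0.0528
t 14.15 tcp mm [475.1 101.6 198.9] x [-0.001 -0.001 -1.   ] y [ 0.236 -0.972  0.   ] z [-0.972 -0.236  0.001] w 52.6 F [ 0.   0.1 -1.4] q [ 0.07  0.16  1.73 -0.    1.26  1.4 ]
T [548.2 121.9] [28.5  7.9] angle 31.199997 in tool [ 36.1  -2.2 -76. ] px [280. 131.]
```

View pics/w12.png

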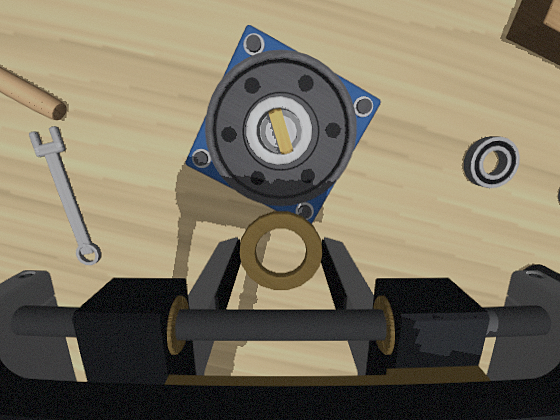

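```bash
python3 -m jog '1 0 -0.5 -20 0 0 0;1 0 -0.5 -25 0 0 0;1 0 0 -20 0 0 0;1 4 0 -10 0 0 0;1 5 0 0 0 0 0;1 0 0 0 0 0 0;1 0 0 0 0 0 0;1 0 0 0 0 0 0'; python3 - <<'E'
from h import *
c=shot("wrist","w13"); st();crop(c["im"],210,160,350,320,4,"w13a")
E
```

```text
time: 14.95
position: [0.5473, 0.1213, 0.1903]
eef_rot: [-0.702, -0.084, 0.702, -0.085]
force: [0.1, 0.1, -1.2]
grip_width: 0.0529
t 15.0 tcp mm [547.5 121.4 190.5] x [ 0. -0. -1.] y [ 0.237 -0.971  0.   ] z [-0.971 -0.237 -0.   ] w 52.8 F [-0.   0.  -1.1] q [ 0.09  0.28  1.59 -0.    1.27  1.43]
```

View pics/w13a.png

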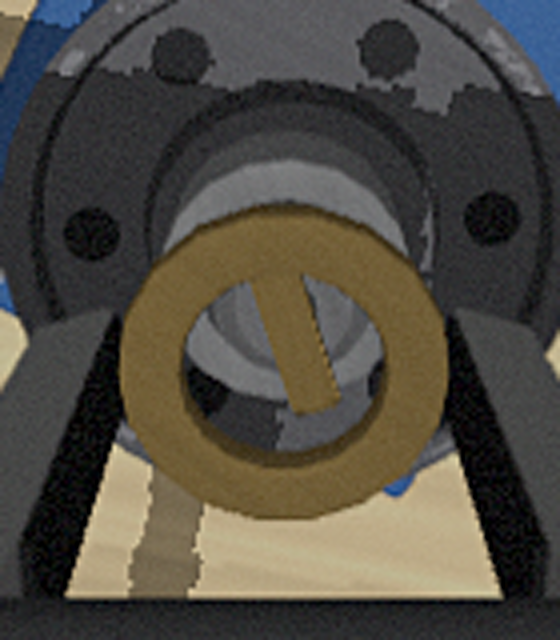

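```bash
python3 -m jog '1 4 0.4 0 0 0 0;1 4 0 0 0 0 0;1 3 0 0 0 0 0;1 0 0 0 0 0 0'; python3 -c "
from h import *
st()"; python3 -m jog '1 4 0 0 0 0 0;1 4 0 0 0 0 0;1 3 0 0 0 0 0;1 2 0 0 0 0 0;1 0 0 0 0 0 0'; python3 -c "
from h import *
st()"
```

```text
time: 15.4
position: [0.5477, 0.1211, 0.1784]
eef_rot: [-0.702, -0.085, 0.703, -0.085]
force: [0.9, -0.5, -1.7]
grip_width: 0.053
t 15.4 tcp mm [547.7 121.1 178.4] x [-0.001 -0.    -1.   ] y [ 0.238 -0.971 -0.   ] z [-0.971 -0.238  0.001] w 53.0 F [ 0.9 -0.5 -1.7] q [ 0.09  0.29  1.61 -0.    1.25  1.42]
time: 15.9
position: [0.548, 0.1211, 0.1657]
eef_rot: [-0.702, -0.085, 0.702, -0.085]
force: [-0.1, 0.1, -0.9]
grip_width: 0.0526
t 15.9 tcp mm [548.  121.1 165.7] x [-0.001 -0.    -1.   ] y [ 0.237 -0.971 -0.   ] z [-0.971 -0.237  0.001] w 52.6 F [-0.1  0.1 -0.9] q [ 0.09  0.29  1.63 -0.    1.22  1.42]
```

```bash
python3 -m jog '1 2 0 0 0 0 0;1 2 0 0 0 0 0;1 1 0 0 0 0 0;1 0 0 0 0 0 0'; python3 -m jog '1 2 0 0 0 0 0;1 2 0 0 0 0 0;1 0 0 0 0 0 0'; python3 -c "
from h import *
st()"
```

```text
time: 16.3
position: [0.5481, 0.1211, 0.161]
eef_rot: [-0.702, -0.085, 0.702, -0.085]
force: [0.6, 0.2, 0.0]
grip_width: 0.0526
time: 16.6
position: [0.5479, 0.1211, 0.1568]
eef_rot: [-0.702, -0.085, 0.702, -0.085]
force: [0.4, 0.1, -2.5]
grip_width: 0.0528
t 16.6 tcp mm [547.9 121.1 156.8] x [-0.001 -0.    -1.   ] y [ 0.238 -0.971 -0.   ] z [-0.971 -0.238  0.001] w 52.8 F [ 0.4  0.1 -2.5] q [ 0.09  0.3   1.64 -0.    1.2   1.42]
```

```bash
python3 -m jog '1 0.7 0 0 0 0 0;-0.2 0 0 0 0 0 0;-0.2 0 0 0 0 0 0;-0.2 0 0 0 0 0 0;-0.4 -15 0 0 0 0 0;-0.6 -35 0 0 0 0 0;-1 -20 0 20 0 0 0;-1 0 0 30 0 0 0;-1 0 0 20 0 0 0;-1 0 0 0 0 0 0;-1 0 0 0 0 0 0'; python3 - <<'E'
from tm import *
c=shot("wrist","w14"); st(); thead(c,(180,30,360,230)); crop(c["im"],200,60,380,230,4.4,"w14a")
E
```

```text
time: 17.7
position: [0.4808, 0.1046, 0.2269]
eef_rot: [0.703, 0.084, -0.701, 0.085]
force: [0.7, -0.3, 0.7]
grip_width: 0.0941
t 17.75 tcp mm [481.3 104.7 226.7] x [ 0.002  0.    -1.   ] y [ 0.237 -0.971  0.   ] z [-0.971 -0.237 -0.002] w 94.0 F [ 0.5 -0.   0.8] q [0.07 0.15 1.67 0.   1.32 1.4 ]
T [548.6 123.4] [48.2 48.1] angle 86.1 in tool [ 64.5  -2.3 -70.1] px [280. 139.]
```

View pics/w14a.png

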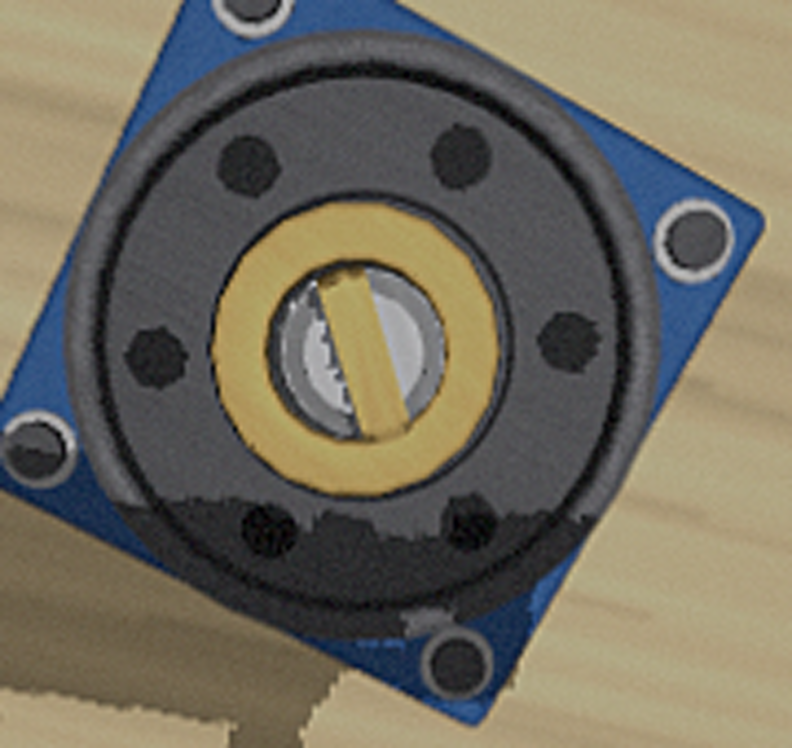

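The washer is on and centred around the arbor. Next I'll translate over the red cap, then turn the tool about 76° anticlockwise so the final clockwise turn stays inside joint 6's range.

```bash
python3 -m jog '-1 0 30 5 0 0 0;-1 0 46 13 0 0 0;-1 0 50 15 0 0 0;-1 0 50 15 0 0 0;-1 0 50 15 0 0 0;-1 0 50 15 0 0 0;-1 0 50 15 0 0 0;-1 0 50 15 0 0 0;-1 0 50 15 0 0 0;-1 0 35 10 0 0 0;-1 0 20 5 0 0 0;-1 0 0 0 0 0 0'; python3 -m jog '-1 15 0 0 -8.5 0 0;-1 20 0 0 -8.5 0 0;-1 20 0 0 -8.5 0 0;-1 20 0 0 -8.5 0 0;-1 20 0 0 -8.5 0 0;-1 10 0 0 -8.5 0 0;-1 5 0 0 -8.5 0 0;-1 0 0 0 -8.5 0 0;-1 0 0 0 -8.3 0 0;-1 0 0 0 0 0 0;-1 0 0 0 0 0 0;-1 0 0 0 0 0 0'; python3 - <<'E'
from h import *
c=shot("wrist","w15"); st()
E
```

```text
time: 18.95
position: [0.4617, -0.3828, 0.2254]
eef_rot: [-0.702, -0.084, 0.702, -0.084]
force: [1.1, 0.4, -0.1]
grip_width: 0.0943
time: 20.15
position: [0.4615, -0.3793, 0.1167]
eef_rot: [0.5, 0.5, -0.5, 0.5]
force: [0.1, 0.2, -1.2]
grip_width: 0.0941
t 20.2 tcp mm [ 461.4 -379.5  116.6] x [ 0.  0. -1.] y [ 1. -0.  0.] z [-0. -1. -0.] w 93.9 F [ 0.4 -0.8  0.3] q [-0.8   0.39  1.62  0.    1.14 -0.8 ]
```

View pics/w15.png

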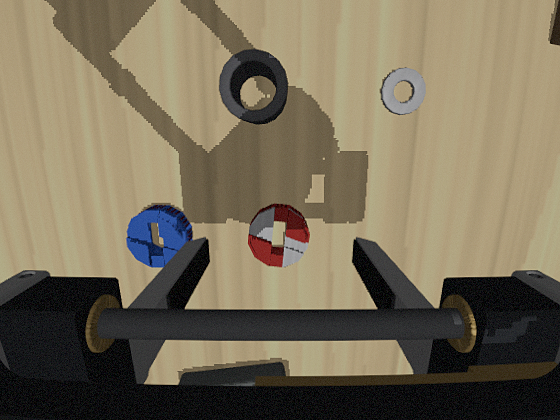

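```bash
python3 - <<'E'
from h import *
c=shot("wrist"); st()
capm=lambda im:(((cv2.cvtColor(im,cv2.COLOR_BGR2HSV)[...,1]>120)&((cv2.cvtColor(im,cv2.COLOR_BGR2HSV)[...,0]<10)|(cv2.cvtColor(im,cv2.COLOR_BGR2HSV)[...,0]>170)))|((cv2.cvtColor(im,cv2.COLOR_BGR2HSV)[...,1]<50)&(cv2.cvtColor(im,cv2.COLOR_BGR2HSV)[...,2]>60))).astype(np.uint8)*255
e=ringc(c,(235,190,325,285),capm,.024,"cap"); print(tool(c,np.r_[e/1e3,.024]).round(1))
blm=lambda im:((cv2.cvtColor(im,cv2.COLOR_BGR2HSV)[...,1]>110)&(abs(cv2.cvtColor(im,cv2.COLOR_BGR2HSV)[...,0].astype(int)-110)<12)).astype(np.uint8)*255
e=ringc(c,(100,190,205,285),blm,.024,"blue")
crop(c["im"],240,190,320,280,7,"w15c")
E
```

```text
t 20.25 tcp mm [ 461.4 -379.7  116.6] x [ 0. -0. -1.] y [ 1. -0.  0.] z [-0. -1.  0.] w 94.4 F [ 1.2 -0.   0.2] q [-0.81  0.39  1.62  0.    1.14 -0.81]
cap centre mm [ 459.3 -393.4] axes [55.2 60.2] px [278.4 235. ]
[92.6 -2.1 13.9]
blue centre mm [ 348.4 -393.4] axes [51.6 65.7] px [158.5 233.7]
```

View pics/w15c.png

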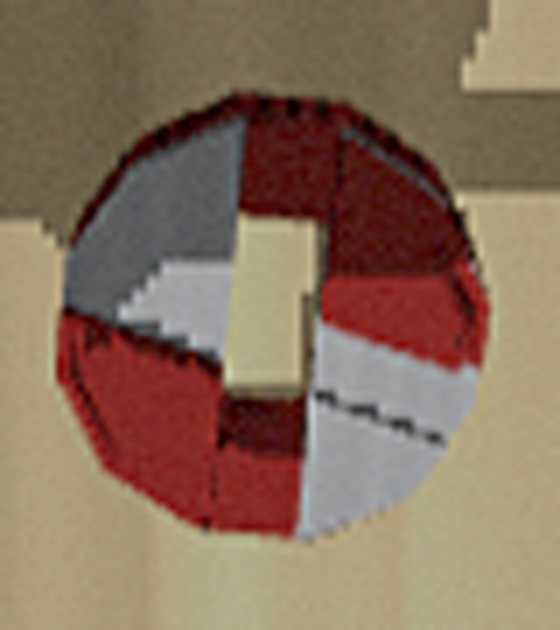

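```bash
python3 -m jog '-0.6 15 -1 7 0 0 0;-0.6 25 -1 7.5 0 0 0;-0.6 25 0 0 5 0 0;-0.6 15 0 0 0 0 0;-0.6 8 0 0 0 0 0;-0.6 0 0 0 0 0 0;-0.6 0 0 0 0 0 0;-0.6 0 0 0 0 0 0'; python3 - <<'E'
from h import *
c=shot("wrist","w16"); st(); crop(c["im"],190,180,370,320,4.4,"w16a")
E
```

```text
time: 21.05
position: [0.4597, -0.3953, 0.0293]
eef_rot: [-0.521, -0.477, 0.521, -0.479]
force: [0.6, -0.2, -0.1]
grip_width: 0.0751
t 21.1 tcp mm [ 459.7 -395.2   29.4] x [ 0.001 -0.002 -1.   ] y [ 0.996 -0.086  0.001] z [-0.086 -0.996  0.001] w 75.3 F [-0.1  0.  -0.4] q [-0.82  0.48  1.7  -0.    0.95 -0.74]
```

View pics/w16a.png

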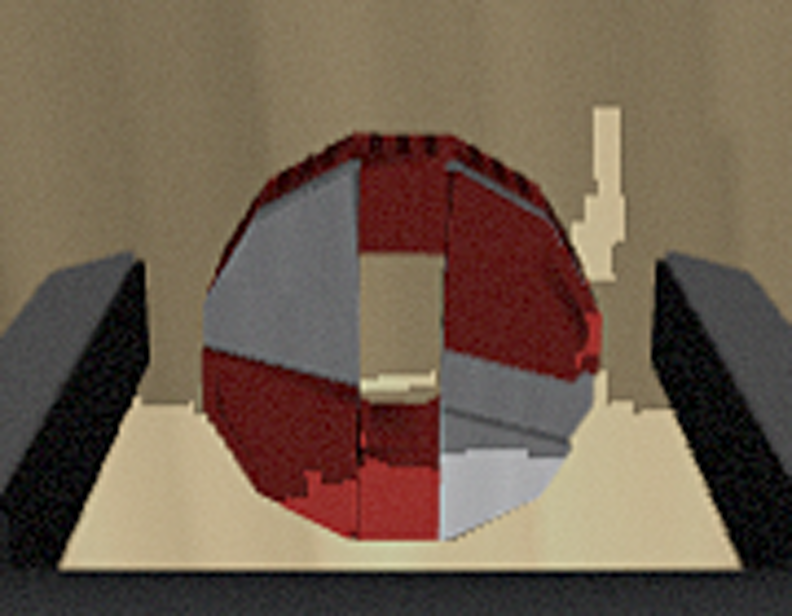

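```bash
python3 -m jog '-0.6 4 0 0 0 0 0;-0.6 3 0 0 0 0 0;1 0 0 0 0 0 0;1 0 0 0 0 0 0;1 0 0 0 0 0 0;1 0 0 0 0 0 0;1 0 0 0 0 0 0' 40; python3 - <<'E'
from h import *
c=shot("wrist","w17"); st(); crop(c["im"],190,180,370,320,4.4,"w17a")
E
```

```text
time: 21.8
position: [0.4593, -0.3947, 0.0215]
eef_rot: [0.521, 0.478, -0.521, 0.478]
force: [0.6, -0.1, -0.1]
grip_width: 0.0555
t 21.85 tcp mm [ 459.3 -394.6   21.5] x [ 0. -0. -1.] y [ 0.996 -0.086  0.   ] z [-0.086 -0.996  0.   ] w 55.8 F [ 0.3 -0.3 -0.4] q [-0.82  0.49  1.71  0.    0.94 -0.74]
```

View pics/w17a.png

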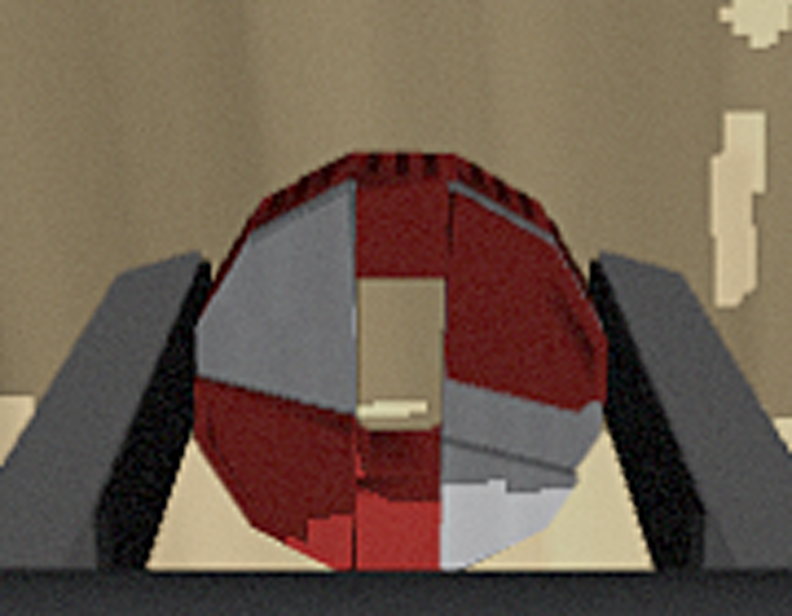

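```bash
python3 - <<'E'
from h import *
c=shot("wrist"); st()
f=lambda *p:np.array(p,float)/4.4+[190,180]
t=tool(c,onz(c,f((357,390),(443,390),(400,278),(400,498)),.022));print(t.round(2).tolist())
t=tool(c,onz(c,f((195,370),(606,370),(400,182),(400,572)),.022));print("outer@22",t.round(2).tolist())
E
```

```text
t 21.9 tcp mm [ 459.3 -394.6   21.5] x [ 0. -0. -1.] y [ 0.996 -0.086  0.   ] z [-0.086 -0.996  0.   ] w 55.5 F [ 0.6 -0.3 -0.4] q [-0.82  0.49  1.71  0.    0.94 -0.74]
[[-0.49, -5.84, 1.46], [-0.49, 5.75, 1.46], [-0.5, -0.05, -14.64], [-0.49, -0.04, 17.82]]
outer@22 [[-0.5, -27.6, -1.44], [-0.49, 27.64, -1.43], [-0.5, -0.06, -27.82], [-0.49, -0.03, 29.56]]
```

```bash
python3 - <<'E'
from h import *
d=get_image("wrist");print(d["hand_eye"].round(4))
c=shot("wrist");print(tool(c,c["T"][:3,3]), ray(c,[(280.9,268)]))
print(tool(c,onz(c,[(280.9,268)],.022)))
E
```

```text
[[ 1.000e-04  2.534e-01 -9.674e-01 -1.602e-01]
 [ 1.000e+00  0.000e+00  1.000e-04 -3.000e-04]
 [ 0.000e+00 -9.674e-01 -2.534e-01 -7.570e-02]
 [ 0.000e+00  0.000e+00  0.000e+00  1.000e+00]]
[-160.22333992   -0.31342778  -75.67141672] (array([ 0.46547875, -0.31918886,  0.18168673]), array([[-0.03648433, -0.43960665, -0.91816289]]))
[[-0.5271663  -0.05125074  1.02763528]]
```

```bash
python3 - <<'E'
from h import *
for i in range(4):
    d=get_image("wrist");h=d["hand_eye"];print(h[:3,3].round(4),h[:3,1].round(4),robot.get_obs()["grip_width"])
E
```

```text
[-0.1602 -0.0003 -0.0757] [ 0.2534  0.     -0.9674] 0.05586036132487131
[-0.1602 -0.0003 -0.0757] [ 0.2534  0.     -0.9674] 0.05519661811770638
[-0.1602 -0.0003 -0.0757] [ 0.2534  0.     -0.9674] 0.05544583147966574
[-0.1602 -0.0003 -0.0757] [ 0.2534  0.     -0.9674] 0.05572601081206008
```

```bash
python3 -m jog '1 -25 0 0 0 0 0;1 -40 0 -10 0 0 0;1 -40 0 -30 0 0 0;1 -40 0 -47 0 0 0;1 -39 0 -50 0 0 0;1 0 0 -50 0 0 0;1 0 -1 -50 0 0 0;1 0 -1 -50 0 0 0;1 0 -1 -50 0 0 0;1 0 -1 -50 0 0 0;1 0 0 -50 0 0 0;1 0 0 -40 0 0 0' 40; python3 -m jog '1 0 0 -10 6 0 0;1 0 0 0 8.5 0 0;1 0 0 0 8.5 0 0;1 0 0 0 8.5 0 0;1 0 0 0 8.5 0 0;1 0 0 0 8.5 0 0;1 0 0 0 5.3 0 0;1 0 0 0 0 0 0;1 0 0 0 0 0 0;1 0 0 0 0 0 0'; python3 - <<'E'
from tm import *
print(get_image("wrist")["hand_eye"][:3,3])
c=shot("wrist","w18"); st(); thead(c,(180,30,380,220))
E
```

```text
time: 23.4
position: [0.4938, 0.064, 0.1894]
eef_rot: [-0.521, -0.478, 0.521, -0.478]
force: [0.1, -0.2, -2.6]
grip_width: 0.0558
time: 24.4
position: [0.4954, 0.0714, 0.1895]
eef_rot: [-0.681, -0.191, 0.681, -0.191]
force: [0.8, -0.1, -1.8]
grip_width: 0.0557
[-0.16022324 -0.00187611 -0.07456243]
t 24.5 tcp mm [495.5  71.4 189.5] x [-0. -0. -1.] y [ 0.519 -0.855  0.   ] z [-0.855 -0.519  0.   ] w 55.6 F [-0.6 -0.4 -2. ] q [ 0.    0.19  1.72 -0.    1.24  1.03]
T [549.2 122. ] [47.4 47.2] angle 1.8999939 in tool [ 27.  -15.3 -72.2] px [259. 137.]
```

View pics/w18.png

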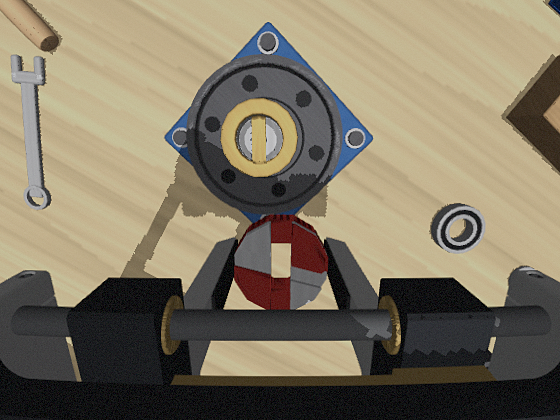

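View crop.

```bash
python3 - <<'E'
from h import *
c=shot("wrist","w19"); st(); im=c["im"]; crop(im,210,85,310,195,5.4,"w19t"); crop(im,225,205,340,315,5.4,"w19c")
print(get_image("wrist")["hand_eye"][:3,3])
np.save("T19.npy",c["T"])
E
```

```text
t 24.55 tcp mm [495.5  71.4 189.6] x [-0. -0. -1.] y [ 0.519 -0.855  0.   ] z [-0.855 -0.519  0.   ] w 55.6 F [-0.2  1.  -1.8] q [ 0.    0.19  1.72 -0.    1.24  1.03]
[-0.16022318 -0.0018768  -0.07456112]
```

View pics/w19t.png

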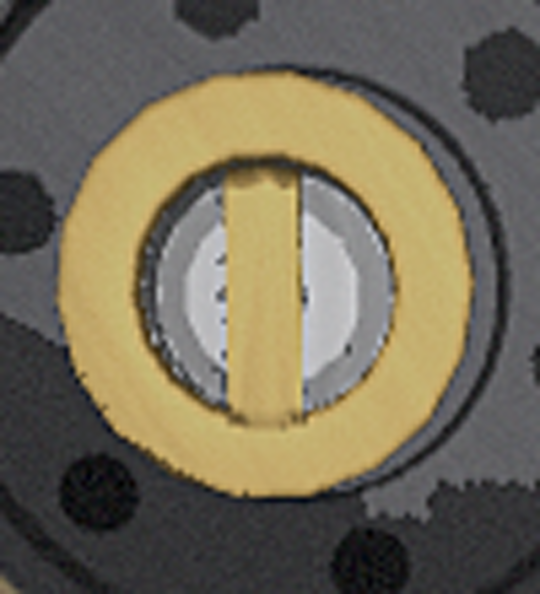

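View pics/w19c.png

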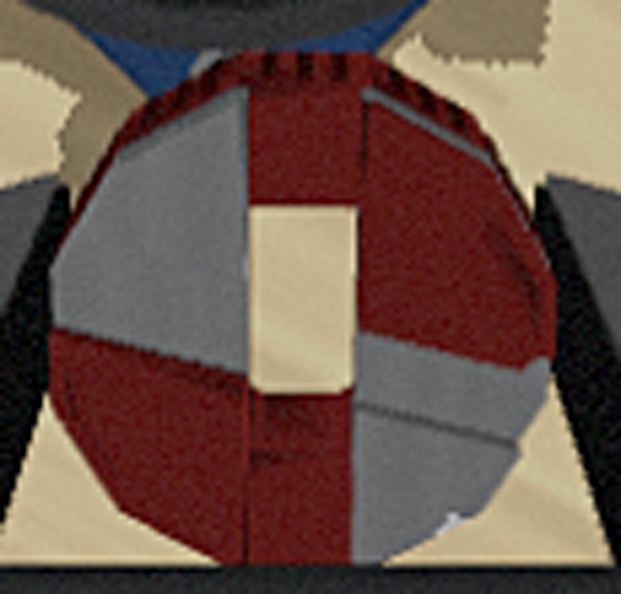

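```bash
python3 - <<'E'
from h import *
c=shot("wrist"); c["T"]; st()
f=lambda a,*p:np.array(p,float)/5.4+a
z=c["o"]["position"][2]+.0005
t=tool(c,onz(c,f([210,85],(225,297),(300,297),(263,170),(263,425)),.1625));print("T",t.round(2).tolist(),t[:2,1].mean(),t[2:,2].mean())
t=tool(c,onz(c,f([225,205],(249,320),(356,320),(302,205),(302,460)),z));print("slot",t.round(2).tolist(),t[:2,1].mean(),t[2:,2].mean())
E
```

```text
t 24.65 tcp mm [495.6  71.5 189.6] x [-0. -0. -1.] y [ 0.519 -0.855  0.   ] z [-0.855 -0.519  0.   ] w 55.2 F [ 0.1  1.3 -2.4] q [ 0.    0.19  1.72 -0.    1.24  1.03]
T [[27.04, -19.82, -71.14], [27.04, -11.18, -71.13], [27.04, -15.21, -85.19], [27.04, -15.7, -56.48]] -15.50067422430325 -70.83313673367164
slot [[-0.5, -7.44, -0.22], [-0.5, 4.26, -0.22], [-0.5, -1.65, -13.63], [-0.5, -1.64, 16.92]] -1.590029974879168 1.642842874484903
```

```bash
python3 -m jog '1 0 -5 -15 0 0 0;1 0 -5 -20 0 0 0;1 0 -4 -20 0 0 0;1 0 -0.3 -13 0 0 0;1 0 0 -5.3 0 0 0;1 0 0 0 0 0 0;1 0 0 0 0 0 0;1 0 0 0 0 0 0'; python3 - <<'E'
from h import *
c=shot("wrist","w20"); st();crop(c["im"],210,160,350,320,4,"w20a")
E
```

```text
time: 25.45
position: [0.5502, 0.1213, 0.1896]
eef_rot: [-0.681, -0.19, 0.681, -0.19]
force: [-0.0, 0.4, -2.3]
grip_width: 0.0556
t 25.5 tcp mm [550.3 121.3 189.7] x [-0. -0. -1.] y [ 0.518 -0.855  0.   ] z [-0.855 -0.518  0.   ] w 55.5 F [ 0.2 -0.9 -2.2] q [ 0.09  0.28  1.59 -0.    1.27  1.12]
```

View pics/w20a.png

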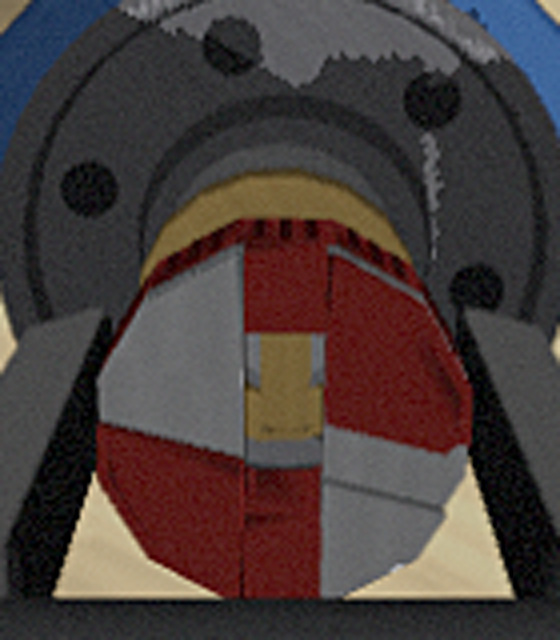

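T-head sits centred in the slot view and is aligned. I'll lower it gently.

```bash
python3 -m jog '1 4 0 0 0 0 0;1 5 0 0 0 0 0;1 4 0 0 0 0 0;1 3 0 0 0 0 0;1 0 0 0 0 0 0'; python3 -c "
from h import *
st()"; python3 -m jog '1 2 0 0 0 0 0;1 1 0 0 0 0 0;1 0 0 0 0 0 0';python3 -m jog '1 1 0 0 0 0 0;1 1 0 0 0 0 0;1 0 0 0 0 0 0'; python3 -c "
from h import *
st()"
```

```text
time: 26.0
position: [0.5504, 0.1216, 0.1729]
eef_rot: [-0.681, -0.19, 0.681, -0.19]
force: [-0.4, 0.1, -0.8]
grip_width: 0.0554
t 26.0 tcp mm [550.4 121.6 172.9] x [-0.001 -0.    -1.   ] y [ 0.519 -0.855 -0.   ] z [-0.855 -0.519  0.001] w 55.4 F [-0.4  0.1 -0.8] q [ 0.09  0.29  1.61 -0.    1.24  1.12]
time: 26.3
position: [0.5508, 0.1217, 0.1705]
eef_rot: [-0.681, -0.19, 0.681, -0.19]
force: [0.0, -0.3, -1.6]
grip_width: 0.0553
time: 26.6
position: [0.5507, 0.1217, 0.1685]
eef_rot: [-0.681, -0.19, 0.681, -0.19]
force: [0.4, -0.1, -2.3]
grip_width: 0.0559
t 26.6 tcp mm [550.7 121.7 168.5] x [-0. -0. -1.] y [ 0.519 -0.855 -0.   ] z [-0.855 -0.519  0.   ] w 55.9 F [ 0.4 -0.1 -2.3] q [ 0.09  0.3   1.62 -0.    1.23  1.12]
```

```bash
python3 -m jog '1 1 0 0 0 0 0;1 1 0 0 0 0 0;1 0 0 0 0 0 0';python3 -m jog '1 1 0 0 0 0 0;1 1 0 0 0 0 0;1 0 0 0 0 0 0';python3 -m jog '1 1 0 0 0 0 0;1 0 0 0 0 0 0;1 0 0 0 0 0 0'; python3 -c "
from h import *
st()"
```

```text
time: 26.9
position: [0.5508, 0.1217, 0.1664]
eef_rot: [-0.681, -0.19, 0.681, -0.19]
force: [0.3, 0.4, -1.2]
grip_width: 0.0555
time: 27.2
position: [0.5507, 0.1217, 0.1644]
eef_rot: [-0.681, -0.19, 0.681, -0.19]
force: [0.0, -0.5, -1.6]
grip_width: 0.0553
time: 27.5
position: [0.5508, 0.1217, 0.1636]
eef_rot: [-0.681, -0.19, 0.681, -0.19]
force: [0.4, -0.9, -3.4]
grip_width: 0.0555
t 27.5 tcp mm [550.8 121.7 163.6] x [-0. -0. -1.] y [ 0.519 -0.855  0.   ] z [-0.855 -0.519  0.   ] w 55.5 F [ 0.4 -0.9 -3.4] q [ 0.09  0.3   1.63 -0.    1.21  1.12]
```

Dropped over the head (underside at about 142 mm). Next I'll push down against the spring.

```bash
python3 -m jog '1 1 0 0 0 0 0;1 1 0 0 0 0 0;1 0 0 0 0 0 0';python3 -m jog '1 1 0 0 0 0 0;1 1 0 0 0 0 0;1 1 0 0 0 0 0;1 0 0 0 0 0 0';python3 -m jog '1 1 0 0 0 0 0;1 1 0 0 0 0 0;1 0 0 0 0 0 0'; python3 - <<'E'
from h import *
c=shot("wrist","w21");st();crop(c["im"],210,160,350,320,4,"w21a")
E
```

```text
time: 27.8
position: [0.5509, 0.1217, 0.1621]
eef_rot: [0.681, 0.19, -0.681, 0.19]
force: [-1.0, -0.2, 4.1]
grip_width: 0.0554
time: 28.2
position: [0.5509, 0.1217, 0.1592]
eef_rot: [0.681, 0.19, -0.681, 0.19]
force: [-2.2, -0.4, 7.0]
grip_width: 0.0552
time: 28.5
position: [0.5509, 0.1217, 0.1575]
eef_rot: [0.681, 0.19, -0.681, 0.19]
force: [-1.2, 0.5, 7.7]
grip_width: 0.0556
t 28.55 tcp mm [550.9 121.7 157.5] x [ 0.001 -0.    -1.   ] y [ 0.519 -0.855  0.   ] z [-0.855 -0.519 -0.001] w 55.7 F [-1.9 -0.7  6.8] q [ 0.09  0.3   1.64 -0.    1.2   1.12]
```

View pics/w21a.png

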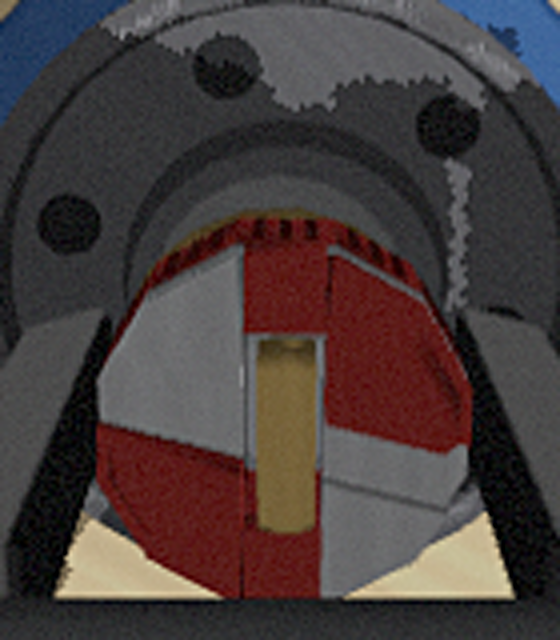

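```bash
python3 -m jog '1 1 0 0 0 0 0;1 1 0 0 0 0 0;1 0 0 0 0 0 0;1 0 0 0 0 0 0'; python3 -c "
from h import *
st()"
```

```text
time: 28.95
position: [0.551, 0.1217, 0.1558]
eef_rot: [0.681, 0.19, -0.681, 0.19]
force: [-2.8, -0.1, 8.9]
grip_width: 0.056
t 28.95 tcp mm [551.  121.7 155.8] x [ 0.001  0.    -1.   ] y [ 0.519 -0.855  0.   ] z [-0.855 -0.519 -0.001] w 56.0 F [-2.8 -0.1  8.9] q [ 0.09  0.31  1.64 -0.    1.2   1.12]
```

```bash
python3 -m jog '1 0.6 0 0 0 0 0;1 0 0 0 0 0 0;1 0 0 0 4 0 0;1 0 0 0 5 0 0;1 0 0 0 5 0 0;1 0 0 0 0 0 0'; python3 -c "
from h import *
st();print(robot.get_obs()['ft_torque'])"
```

```text
time: 29.55
position: [0.5522, 0.1216, 0.1557]
eef_rot: [0.701, 0.105, -0.698, 0.106]
force: [-1.4, 0.6, 8.8]
grip_width: 0.0557
t 29.55 tcp mm [552.2 121.6 155.7] x [ 0.004 -0.    -1.   ] y [ 0.295 -0.956  0.001] z [-0.956 -0.295 -0.004] w 55.7 F [-1.4  0.6  8.8] q [ 0.09  0.31  1.64 -0.    1.19  1.37]
[-0.01357699  0.33786488 -0.13119411]
```

```bash
python3 -m jog '1 0.5 0 0 0 0 0;1 0 0 0 0 0 0'; python3 - <<'E'
from h import *
c=shot("wrist","w22");st();print(c["o"]["ft_torque"]);crop(c["im"],210,160,350,320,4,"w22a")
E
```

```text
time: 29.75
position: [0.5522, 0.1216, 0.1552]
eef_rot: [0.7, 0.106, -0.698, 0.106]
force: [-1.4, -1.3, 8.8]
grip_width: 0.0561
t 29.8 tcp mm [552.2 121.6 155.2] x [ 0.004 -0.    -1.   ] y [ 0.296 -0.955  0.001] z [-0.955 -0.296 -0.004] w 55.7 F [-0.8 -1.  10.3] q [ 0.09  0.31  1.64 -0.    1.19  1.36]
[-0.05650946  0.3469268  -0.1465692 ]
```

View pics/w22a.png

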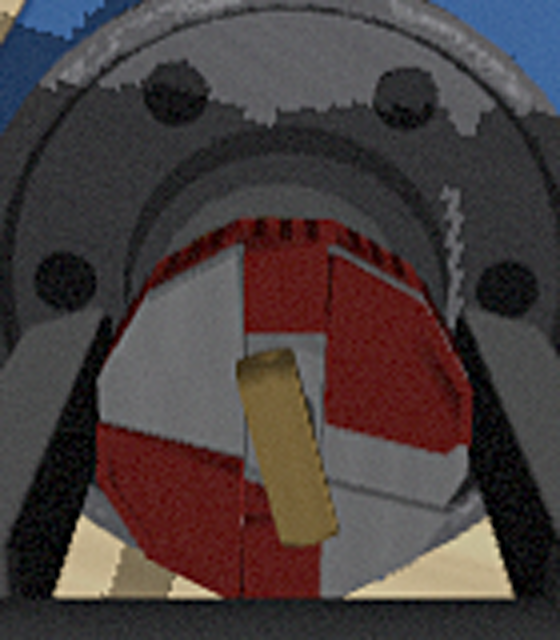

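The T-head now overlaps the slot edges, so the cap is turning beneath it. I'll keep turning.

```bash
python3 -m jog '1 0 0 0 6 0 0;1 0 0 0 6 0 0;1 0 0 0 6 0 0;1 0 0 0 6 0 0;1 0 0 0 0 0 0'; python3 -c "
from h import *
st();print(robot.get_obs()['ft_torque'])"; python3 -m jog '1 0 0 0 6 0 0;1 0 0 0 6 0 0;1 0 0 0 6 0 0;1 0 0 0 0 0 0';  python3 - <<'E'
from h import *
c=shot("wrist","w23");st();print(c["o"]["ft_torque"]);crop(c["im"],210,160,350,320,4,"w23a")
E
```

```text
time: 30.3
position: [0.5528, 0.1207, 0.1554]
eef_rot: [0.708, -0.043, -0.704, -0.042]
force: [0.9, -3.0, 9.6]
grip_width: 0.0558
t 30.3 tcp mm [552.8 120.7 155.4] x [ 0.005 -0.002 -1.   ] y [-0.119 -0.993  0.001] z [-0.993  0.119 -0.005] w 55.8 F [ 0.9 -3.   9.6] q [ 0.09  0.31  1.64 -0.    1.19  1.78]
[-0.42273468  0.18676987 -0.17144814]
time: 30.7
position: [0.5527, 0.1195, 0.1553]
eef_rot: [0.692, -0.153, -0.689, -0.151]
force: [-0.3, -6.2, 9.3]
grip_width: 0.0556
t 30.75 tcp mm [552.7 119.6 155.4] x [ 0.005 -0.004 -1.   ] y [-0.419 -0.908  0.002] z [-0.908  0.419 -0.006] w 55.6 F [-0.1 -6.2  9.9] q [ 0.09  0.31  1.64 -0.    1.19  2.1 ]
[-0.84349977  0.15970596 -0.18891364]
```

View pics/w23a.png

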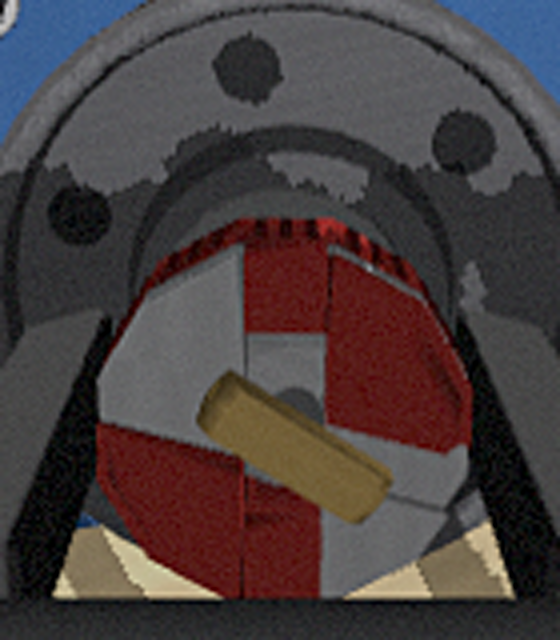

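```bash
python3 -m jog '1 0 1.2 -0.6 3 0 0;1 0 0.3 0 5 0 0;1 0 0.3 0 5 0 0;1 0 0 0 0 0 0'; python3 -c "
from h import *
st();print(robot.get_obs()['ft_torque'])"
```

```text
time: 31.15
position: [0.5524, 0.1185, 0.1554]
eef_rot: [0.671, -0.23, -0.667, -0.229]
force: [-0.3, -2.9, 9.6]
grip_width: 0.0554
t 31.15 tcp mm [552.4 118.5 155.4] x [ 0.005 -0.003 -1.   ] y [-0.613 -0.79  -0.001] z [-0.79   0.613 -0.005] w 55.4 F [-0.3 -2.9  9.6] q [ 0.09  0.31  1.64 -0.    1.19  2.32]
[-0.65832918  0.20178103 -0.14813684]
```

```bash
python3 -m jog '1 0 0.3 0 3 0 0;1 0 0.3 0 2.5 0 0;1 0 0 0 0 0 0'; python3 -c "
from h import *
st();print(robot.get_obs()['ft_torque'])"; python3 -m jog '1 0 0 0 1.5 0 0;1 0 0 0 0 0 0';  python3 - <<'E'
from h import *
c=shot("wrist","w24");st();print(c["o"]["ft_torque"]);crop(c["im"],210,160,350,320,4,"w24a")
E
```

```text
time: 31.45
position: [0.5522, 0.1182, 0.1554]
eef_rot: [0.659, -0.261, -0.655, -0.261]
force: [-0.3, -3.1, 9.0]
grip_width: 0.0556
t 31.45 tcp mm [552.2 118.2 155.4] x [ 0.005 -0.002 -1.   ] y [-0.686 -0.728 -0.002] z [-0.728  0.686 -0.005] w 55.6 F [-0.3 -3.1  9. ] q [ 0.09  0.31  1.64 -0.    1.19  2.42]
[-0.51276812  0.24373341 -0.08176704]
time: 31.65
position: [0.5521, 0.1182, 0.1554]
eef_rot: [0.656, -0.269, -0.652, -0.269]
force: [-1.4, -3.3, 9.7]
grip_width: 0.056
t 31.7 tcp mm [552.1 118.1 155.3] x [ 0.005 -0.002 -1.   ] y [-0.704 -0.71  -0.002] z [-0.71   0.704 -0.005] w 55.3 F [-0.2 -3.6  9.3] q [ 0.09  0.31  1.64 -0.    1.19  2.44]
[-0.54089085  0.23121321  0.0182079 ]
```

View pics/w24a.png

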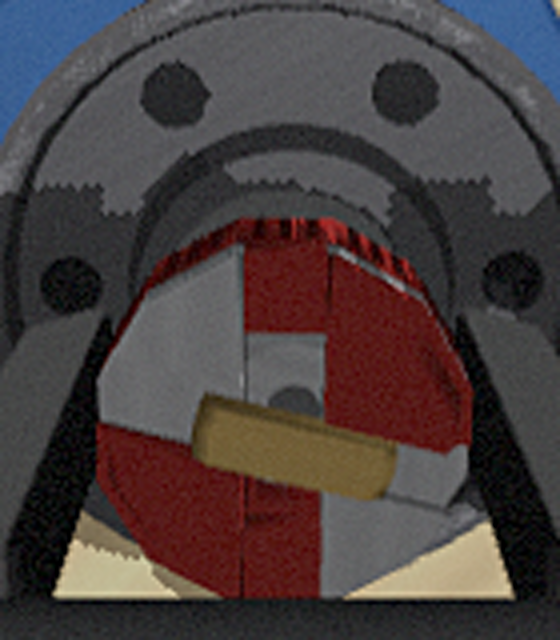

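The cap is at its stop, with the T-head parallel over the groove. I'll let it rise.

```bash
python3 -m jog '1 -1 0 0 0 0 0;1 -1 0 0 0 0 0;1 0 0 0 0 0 0';python3 -c "
from h import *
st()"; python3 -m jog '1 -1 0 0 0 0 0;1 -0.6 0 0 0 0 0;1 0 0 0 0 0 0'; python3 - <<'E'
from h import *
c=shot("wrist","w25");st();print(c["o"]["ft_torque"]);crop(c["im"],210,160,350,320,4,"w25a")
E
```

```text
time: 32.0
position: [0.5521, 0.1181, 0.157]
eef_rot: [0.656, -0.269, -0.652, -0.269]
force: [0.9, -3.3, 8.2]
grip_width: 0.0554
t 32.0 tcp mm [552.1 118.1 157. ] x [ 0.005 -0.002 -1.   ] y [-0.704 -0.71  -0.002] z [-0.71   0.704 -0.005] w 55.4 F [ 0.9 -3.3  8.2] q [ 0.09  0.3   1.64 -0.    1.19  2.44]
time: 32.3
position: [0.5521, 0.1182, 0.1584]
eef_rot: [0.656, -0.269, -0.652, -0.269]
force: [-0.2, -2.4, 6.2]
grip_width: 0.0552
t 32.35 tcp mm [552.1 118.2 158.3] x [ 0.004 -0.002 -1.   ] y [-0.704 -0.71  -0.001] z [-0.71   0.704 -0.005] w 55.6 F [ 0.2 -2.9  7.4] q [ 0.09  0.3   1.64 -0.    1.2   2.44]
[-0.51742029  0.01433    -0.00299041]
```

View pics/w25a.png

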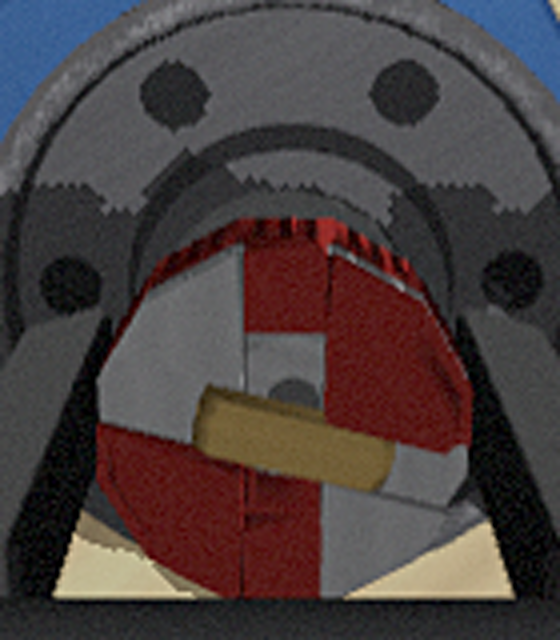

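```bash
python3 -m jog '1 -0.6 0 0 0 0 0;1 0 0 0 0 0 0;1 0 0 0 0 0 0';python3 -c "
from h import *
st()"; python3 -m jog '1 -0.6 0 0 0 0 0;1 0 0 0 0 0 0';python3 -c "
from h import *
st()"
```

```text
time: 32.65
position: [0.5521, 0.1181, 0.1588]
eef_rot: [0.656, -0.269, -0.652, -0.269]
force: [-0.2, -3.6, 6.2]
grip_width: 0.0559
t 32.65 tcp mm [552.1 118.1 158.8] x [ 0.004 -0.002 -1.   ] y [-0.704 -0.71  -0.001] z [-0.71   0.704 -0.005] w 55.9 F [-0.2 -3.6  6.2] q [ 0.09  0.3   1.64 -0.    1.2   2.44]
time: 32.85
position: [0.552, 0.1182, 0.159]
eef_rot: [0.656, -0.269, -0.652, -0.269]
force: [2.2, -4.8, 4.6]
grip_width: 0.0557
t 32.85 tcp mm [552.  118.2 159. ] x [ 0.004 -0.002 -1.   ] y [-0.704 -0.71  -0.001] z [-0.71   0.704 -0.004] w 55.7 F [ 2.2 -4.8  4.6] q [ 0.09  0.3   1.64 -0.    1.2   2.44]
```

Height stalls at 137.5 mm underside, which means it is locked in the groove. I'll relieve the side load, release and retreat.

```bash
python3 -m jog '1 -0.3 0.6 -0.6 0 0 0;1 -0.3 0.3 -0.3 0 0 0;1 0 0 0 0 0 0' 10;python3 -c "
from h import *
st()"; python3 -m jog '-0.5 0 0 0 0 0 0;-0.5 0 0 0 0 0 0;-0.5 0 0 0 0 0 0;-0.5 0 0 0 0 0 0;-0.7 -10 0 0 0 0 0;-0.8 -35 0 0 0 0 0;-1 -35 0 0 0 0 0;-1 0 0 30 0 0 0;-1 0 0 40 0 0 0;-1 0 0 0 0 0 0;-1 0 0 0 0 0 0' 40; python3 - <<'E'
from h import *
c=shot("wrist","w26");st();s=shot("scene","s26");d=shot("side","d26")
crop(s["im"],230,170,340,270,4,"s26a");crop(d["im"],250,195,325,270,6,"d26a")
E
```

```text
time: 33.15
position: [0.5519, 0.1183, 0.159]
eef_rot: [0.655, -0.269, -0.653, -0.27]
force: [6.3, -0.5, 0.9]
grip_width: 0.056
t 33.15 tcp mm [551.9 118.3 159. ] x [ 0.003  0.    -1.   ] y [-0.704 -0.71  -0.003] z [-0.71   0.704 -0.002] w 56.0 F [ 6.3 -0.5  0.9] q [0.09 0.3  1.64 0.   1.2  2.44]
time: 34.25
position: [0.5003, 0.1678, 0.2398]
eef_rot: [0.655, -0.269, -0.654, -0.269]
force: [-1.2, 0.5, -0.0]
grip_width: 0.0938
t 34.3 tcp mm [500.9 167.3 239.5] x [ 0.001 -0.    -1.   ] y [-0.704 -0.711 -0.001] z [-0.711  0.704 -0.001] w 94.0 F [ 0.1 -0.1 -0.3] q [ 0.19  0.2   1.58 -0.    1.37  2.54]
```

View pics/w26.png

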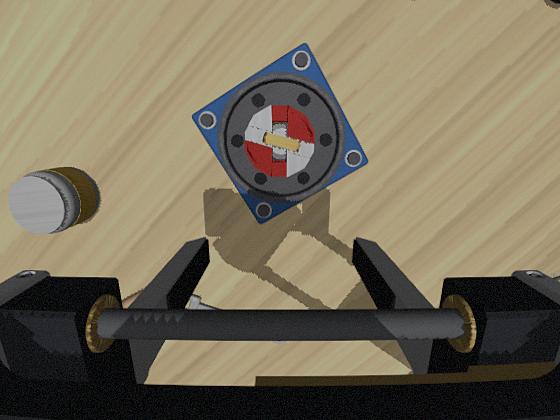

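View pics/s26.png

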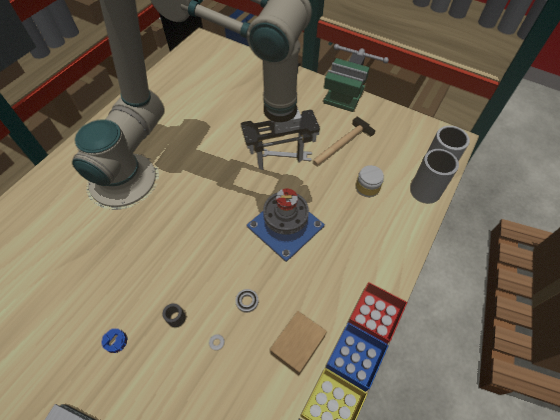

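View pics/d26a.png

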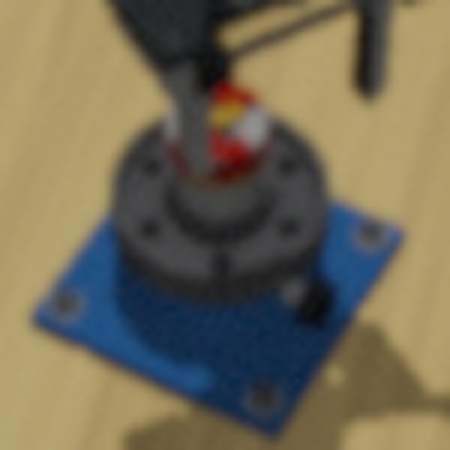

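```bash
python3 - <<'E'
from h import *
im=cv2.imread("pics/w26.png");crop(im,220,80,340,200,5,"w26a")
E
```

```text
(no output)
```

View pics/w26a.png

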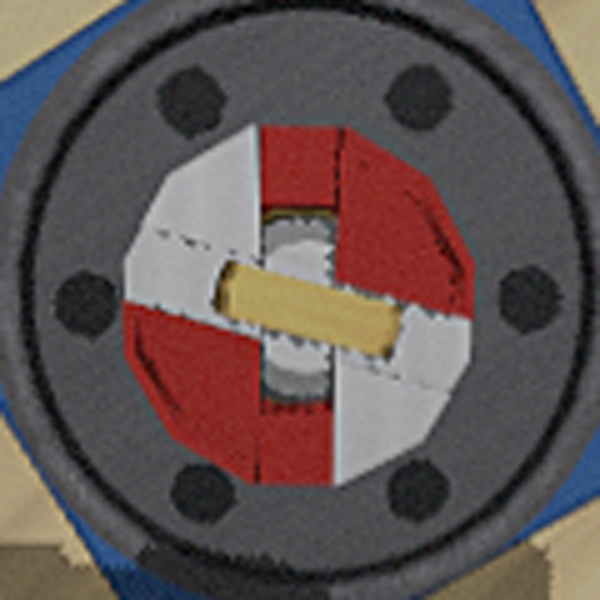

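The T-head lies in the groove against the stops, with the cap level. The bystanders in view sit at the same pixels as at the start, so I'm handing in.

```bash
python3 -c "
from plant import job_done
print(job_done())"
```

```text
the job is handed in; nothing more can be done
None
```

The pulley is clamped and the job was handed in at about 34.5 s; the hand-in reports no verdict. The spacer and then the washer went onto the hub. The red cap dropped over the T-head at the first try with no turning search, because I had aligned the slot by camera. I pushed it down about 8.5 mm, turned it clockwise about 76° to its stop, and let it rise.

**Final checks:**
- **Lock height:** while still gripped, the cap stalled at an underside of about 137.5 mm, the locked height. I did not measure its height again after letting go.
- **Last picture:** the T-head lies in the groove against the stops, and the cap looks level and centred. I judged level by eye only, and I saw nothing of the pulley's travel beyond the lock height.
- **Other parts:** the long spacer, bearing, small washer, wrench, mallet, carton and tin look unmoved in the scene view, judged by eye.
- **Forces:** the wrist read about 10 N downward at most, and about 6 N sideways while turning. I eased the sideways load before and at release.

**Disagreements:**
- **Wrist calibration:** the reported wrist-camera calibration changed by about 2 mm between scripts, so I aligned parts relative to each other within one picture.
- **T-head position:** the scene and side cameras put it a few mm away from where the wrist camera did. I used the wrist camera.
- **Stop torque:** the wrist torque showed no clear rise at the stop. I took the stop from the turned angle and the picture.

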